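# Make up the soldering and doming trays at a goldsmith's bench

## Robot

A 6-joint arm with a two-finger parallel gripper is mounted at the origin on the work surface. World frame = base frame: x ahead of the robot, y to its left, z up, the work surface at z = 0. Lengths are in m, angles in rad, forces in N, time in s.
With the tool pointing down it reaches from about 0.35 to 0.975 m from the base axis. Payload 4.9 kg.
Tool frame: the origin (TCP) lies at the very end of the fingers, on their centre line; the grasp point (between the pads) lies 19 mm behind it; z points along the fingers, y is the direction in which the jaws open and shut (so a half turn about z gives the same grasp; the last joint's range is limited). The gripper opens to 85 mm and grips with 20 to 120 N. Pads are 22 mm wide; open, the fingers measure 114 mm over their backs; the gripper's body (76 mm by 85 mm) begins 54 mm behind the grasp point. The pads swing forward as they close: fully open they stand 13 mm farther back than shut.
Start: joints at [1.205, 0.053, 1.613, -0, 1.476, -0.119], TCP at [0.153, 0.606, 0.231] pointing down, gripper open.
Joint ranges: [-3.01, 3.01], [-1.01, 2.22], [0.06, 2.58], [-1.02, 4.17], [0.09, 2.62], [-3.14, 3.14]. Speed limits (rad/s): [2.57, 2.57, 3.14, 3.14, 3.14, 3.14].

## Interface

Orientations are given as a rotation vector (axis times angle).
In Python, from station import ctrl gives the robot as it stands.
- The arm moves only by the tool step_arm, never from a script. Its argument "moves" is a list of rows, each a list of 5 numbers: the opening, from 0 (shut) to 1 (fully open), then the shift along the world's x, y, z in m, then the turn about the world's z in degrees. A call has 1 to 20 rows; each row shifts and turns the pose as measured when the row begins; what a row does not reach is not made up. A row lasts 1/8 s, in which the tool goes at most 62.5 mm and 10.7 degrees, less where a joint would pass 70% of its speed; a pose out of reach is approached as far as the arm can. A call is refused whole if a number of a shift passes 0.0625 or a number of a turn 10.7, either way. A call with a gripper value outside its range is refused whole. The fingers move at their own pace and stop on an object; "newtons" is the grip in N (left out, the last holds). Time passes only in rows, so rows that do not move let the fingers close. It gives the time, the measured TCP pose, the force and the opening at its end, in the units of the state.
- ctrl.get_obs(): the state, without advancing time (a new reading comes with each control period).
- ctrl.get_image(name): name is "side" or "top" or "wrist"; returns a dict with "color" (420x560x3 uint8, red, green, blue), "camera_matrix" (3x3 intrinsics, pixels), "k1" (the pictures are not rectified: a ray, as slopes to the right and down, at radius r is drawn at 1 + k1 r^2 times it, then the intrinsics apply), "R" (3x3) and "t" (3): a world point X has camera coordinates R X + t; the wrist camera has in their place "T_tool_cam" (4x4, takes a point from camera to tool coordinates, whose origin is the TCP and whose axes are the flange's). Camera axes: x right, y down, z forward; pixel columns grow to the right and rows downward; lengths in m; the calibration is good to about 2 mm. A picture is of the moment at which its call begins: read the wrist's pose just before it. There is no depth.
- ctrl.finish_job(): hands the job in, once; it reports no verdict.
Trained networks look in a picture, given as the dict that the camera call returned (one of the last four; its "shot" number tells which), for a name from the list of things; names that differ only in an ending like _2 or _b are one class to them, and where a whole thing is asked for, a point or a joint stands for the part that bears it (a point fixed in the world has none). Each returns a list of dicts, best first, with "p" (0 to 1); they miss things now and then, are a little off and sometimes report something else, mostly with a low value. They report only what shows in the picture. A call takes as long as a camera call. They do not tell look-alikes from the thing itself.
- ctrl.spot_in(picture, query): "bbox" ([left, top, right, bottom] in pixels, round what is visible of it).
The state is a dict: "t": time; "q": joint angles; "dq": joint speeds; "effort": joint torques, N m; "tool_pos": TCP position; "tool_rot": TCP orientation; "contact_force": force on the tool from outside, world axes, zero at the start; "wrist_torque": the same for the moment, N m; "opening": finger opening in m.
Only numpy, scipy, OpenCV 4.12 (cv2) and the standard library are available. Lean on these libraries where they do the work, as an engineer would, in place of code of your own. Each camera call takes 0.05 s, during which the arm holds its last target.

## Task

Make up the two job trays from the stock on the bench. Soldering goes in the long tray: the charcoal block lying flat in the longer bay, the borax dish in the square bay, and the borax cone standing upright in the hollow of the dish; doming goes in the short tray: the dimpled steel doming block in the wide bay and the doming punch lying in the narrow bay. Never tip the dish or the cone over, and leave the flat bench block, the loupe and the gem jar where they are.

Things in the scene. Friction and masses are not known exactly. Their poses are not given: they have to be found in the camera images.
- charcoal_mid (a point): Soldering charcoal: flat black block, 90 x 50 x 30 mm, bound with two turns of thin wire, lying flat (30 mm high). The point is its centre; x runs along its 90 mm length, y across its 50 mm width, z up.
- dish_mid (a point): Borax dish: white, thick, round ceramic dish, 62 mm outside diameter, straight sides, 24 mm high. A shallow round hollow in its top is 54 mm across and 8 mm deep (its floor is 16 mm above the underside). The point is its centre, half-way up; z up.
- cone_mid (a point): Borax cone: white blunt cone 56 mm high, 32 mm across at the foot tapering to 24 mm at the flat top, standing on its foot. The point is on its axis half-way up (28 mm above the foot, 28 mm across there); z up. Held half-way up or higher, the fingertips stay clear of the dish's rim when it is stood in the dish.
- doming_block_mid (a point): Doming block: grey steel cube, 45 mm side, with half-round hollows sunk in its faces (four in the top), about 0.6 kg. The point is its centre; axes square to its faces, z up.
- punch_mid (a point): Doming punch: steel rod 72 mm long lying flat, with a square shank 14 x 14 mm (52 mm long) and a thin neck with a ball of 13 mm at one end. The point is half-way along its length and half-way up (7 mm above its underside); x runs along it towards the ball (the shank reaches from x = -36 mm to x = +16 mm), z up.
- long_tray: Soldering tray: the longer low wooden tray, fixed, 235 (x) x 110 (y) mm; origin: centre of the underside. Floor 5 mm above the bench; lips and one divider 5 mm thick, tops 13 mm above the bench. Longer bay: 120 (x) x 100 (y) mm inside, centre x = -52.5 mm, y = 0. Square bay: 100 x 100 mm inside, centre x = +62.5 mm, y = 0. Small brass knob on the -x end.
- short_tray: Doming tray: the shorter low wooden tray, fixed, 171 (x) x 120 (y) mm; origin: centre of the underside. Floor 5 mm above the bench; lips and one divider 5 mm thick, tops 13 mm above the bench. Wide bay: 90 (x) x 110 (y) mm inside, centre x = -35.5 mm, y = 0. Narrow bay: 66 (x) x 110 (y) mm inside, centre x = +47.5 mm, y = 0. Small brass knob on the -x end.
- bench_block: Not for a kit: plain flat bench block, smooth steel plate on a blue base, 65 x 65 mm, 25 mm high, lying among the stock. Origin: centre of its underside.
- loupe: Not for a kit: folded steel eye loupe lying flat, pear-shaped, about 43 x 27 mm, 16 mm high. Origin: centre of its underside.
- gem_jar: Not for a kit: small glass jar with a black cap, 30 mm across, 34 mm high. Origin: centre of its underside.
Things that resemble listed ones, but are neither listed nor needed, are in the scene too. Leave any orange or yellow look-alike of the part that bears dish_mid alone.

How it is judged:
At the end, for the whole second after the job is handed in: Long tray: charcoal flat in the longer bay, dish flat in the square bay, cone upright in the hollow of the dish (axes within 14 mm). Short tray: doming block flat in the wide bay, punch flat in the narrow bay. Each on its floor within 4 mm, tilt under 0.07 rad, released and at rest (x of charcoal_mid in the frame of long_tray between -0.0895 and -0.0155 m and y of charcoal_mid in the frame of long_tray between -0.028 and 0.028 m and z of charcoal_mid in the frame of long_tray between 0.016 and 0.024 m and angle between each of charcoal_mid, dish_mid, cone_mid, doming_block_mid, punch_mid's own z axis and vertical below 0.07 rad and linear speed of each of charcoal, dish, cone, doming_block, punch below 0.02 m/s and angular speed of each of charcoal, dish, cone, doming_block, punch below 0.2 rad/s and x of dish_mid in the frame of long_tray between 0.0405 and 0.0845 m and y of dish_mid in the frame of long_tray between -0.022 and 0.022 m and z of dish_mid in the frame of long_tray between 0.013 and 0.021 m and horizontal distance between cone_mid and dish_mid below 0.014 m and z of cone_mid in the frame of dish_mid between 0.028 and 0.036 m and x of doming_block_mid in the frame of short_tray between -0.0615 and -0.0095 m and y of doming_block_mid in the frame of short_tray between -0.036 and 0.036 m and z of doming_block_mid in the frame of short_tray between 0.0235 and 0.0315 m and x of punch_mid in the frame of short_tray between 0.0185 and 0.0765 m and y of punch_mid in the frame of short_tray between -0.04 and 0.04 m and z of punch_mid in the frame of short_tray between 0.008 and 0.016 m); the robot touches nothing.
It fails at once if the dish or the cone is tipped over (more than 0.6 rad) (angle between any of dish_mid, cone_mid's own z axis and vertical above 0.6 rad).
It fails at once if the bench block, the loupe or the gem jar is moved by more than 20 mm (distance of any of bench_block, loupe, gem_jar from where it was at the start of the episode above 0.02 m).
It also fails if it takes over 128 s, if anything falls off the work surface, if the arm or the gripper's body presses on something with over 40 N, if the wrist force passes 120 N, or if a joint passes its speed limit or range.

## Working session

There is one attempt and no reset: what is moved stays moved. The work goes in short steps, Python scripts to look and compute and a tool call to move; the robot and the scene stay as the last step left them, time stands still between calls to the robot, and variables do not carry over. Pictures are saved under pics/ and viewed, and the job is handed in when it is done.

Besides the shell and the picture viewer there is one more tool, called after ">>>" by a JSON object that holds its "name" and its "arguments". step_arm: Moves the arm, as the interface text tells. Its arguments: {"type":"object","properties":{"moves":{"type":"array","items":{"type":"array","items":{"type":"number"}}},"newtons":{"type":"number"}},"required":["moves"]}

```bash
ls; mkdir -p pics; cat > h.py <<'E'
import numpy as np, cv2
from station import ctrl
def shot(name,fn=None):
    o=ctrl.get_obs(); im=ctrl.get_image(name)
    if fn: cv2.imwrite('pics/'+fn,cv2.cvtColor(im['color'],cv2.COLOR_RGB2BGR))
    if name=='wrist':
        T=np.eye(4);T[:3,:3]=cv2.Rodrigues(np.array(o['tool_rot'],float))[0];T[:3,3]=o['tool_pos']
        C=T@np.array(im['T_tool_cam']); im['Rw']=C[:3,:3]; im['c']=C[:3,3]
    else:
        R=np.array(im['R']); im['Rw']=R.T; im['c']=-R.T@np.array(im['t'])
    return im
def ray(im,u,v):
    K=np.array(im['camera_matrix']);x=(u-K[0,2])/K[0,0];y=(v-K[1,2])/K[1,1]
    rd=np.hypot(x,y);r=rd
    for _ in range(30): r=rd/(1+im['k1']*r*r)
    s=r/rd if rd>0 else 1
    return im['Rw']@np.array([x*s,y*s,1])
def at(im,u,v,z):
    d=ray(im,u,v);c=im['c'];return (c+d*(z-c[2])/d[2])
def proj(im,X):
    p=im['Rw'].T@(np.array(X)-im['c']);x,y=p[0]/p[2],p[1]/p[2];f=1+im['k1']*(x*x+y*y)
    K=np.array(im['camera_matrix']);return K[0,0]*x*f+K[0,2],K[1,1]*y*f+K[1,2]
E
python3 - <<'E'
from h import *
names=['charcoal_mid','dish_mid','cone_mid','doming_block_mid','punch_mid','long_tray','short_tray','bench_block','loupe','gem_jar']
for n in ['top','side']:
    im=shot(n,n+'0.png')
    print(n,im['c'],im['Rw'][:,2])
    for q in names:
        for d in ctrl.spot_in(im,q)[:4]:
            b=d['bbox'];print(q,round(d['p'],2),np.round(b),np.round(at(im,(b[0]+b[2])/2,(b[1]+b[3])/2,0.02),3))
o=ctrl.get_obs();print(o)
E
```

```text
pics
top [ 0.38719892 -0.00183414  1.13638769] [ 0.08868084 -0.01319419 -0.9959727 ]
charcoal_mid 0.86 [309. 127. 348. 154.] [ 0.66  -0.155  0.02 ]
dish_mid 0.6 [166. 243. 192. 268.] [0.381 0.216 0.02 ]
dish_mid 0.59 [253. 198. 278. 226.] [0.484 0.005 0.02 ]
dish_mid 0.57 [166. 292. 194. 315.] [0.265 0.214 0.02 ]
cone_mid 0.55 [262. 130. 274. 148.] [ 0.666 -0.005  0.02 ]
doming_block_mid 0.59 [186. 126. 215. 155.] [0.664 0.164 0.02 ]
punch_mid 0.67 [316. 203. 344. 216.] [ 0.486 -0.153  0.02 ]
long_tray 0.59 [371. 160. 429. 259.] [ 0.483 -0.326  0.02 ]
short_tray 0.55 [100. 180. 152. 255.] [0.475 0.346 0.02 ]
bench_block 0.93 [200. 193. 231. 225.] [0.492 0.127 0.02 ]
loupe 0.5 [284. 167. 304. 177.] [ 0.582 -0.067  0.02 ]
gem_jar 0.72 [233. 167. 244. 180.] [0.579 0.069 0.02 ]
gem_jar 0.18 [253. 199. 277. 228.] [0.48  0.006 0.02 ]
side [-0.03434957 -0.50463744  0.82690859] [ 0.4864002   0.47729749 -0.73184831]
charcoal_mid 0.79 [363. 196. 410. 237.] [ 0.656 -0.157  0.02 ]
dish_mid 0.66 [125. 204. 152. 231.] [0.266 0.204 0.02 ]
dish_mid 0.61 [265. 208. 294. 235.] [ 0.477 -0.008  0.02 ]
d
[... 616 characters left out ...]
90.] [0.577 0.062 0.02 ]
{'t': 1.1, 'q': array([ 1.20497227e+00,  5.27078542e-02,  1.61291341e+00,  1.56457526e-05,
        1.47600665e+00, -1.18966471e-01]), 'dq': array([-1.57243103e-04,  9.84077229e-05, -1.00865013e-03, -1.90655658e-04,
       -1.50952821e-03,  2.43345641e-04]), 'effort': array([-1.36749506e-03, -3.93709517e+01, -3.70455122e+01, -2.49972827e-04,
        6.61466620e-04,  9.82384137e-06]), 'tool_pos': array([0.15268945, 0.60603509, 0.23129068]), 'tool_rot': array([-3.86778566e-01, -3.11766877e+00,  4.78907597e-05]), 'contact_force': array([-0.41768827,  0.20673133,  0.5626329 ]), 'wrist_torque': array([-0.01022151,  0.02536384, -0.02463308]), 'opening': 0.08517324726520586}
```

```bash
python3 - <<'E'
import cv2
a=cv2.imread('pics/top0.png');cv2.imwrite('pics/top0b.png',cv2.resize(a[100:340,90:450],None,fx=2.2,fy=2.2,interpolation=cv2.INTER_CUBIC))
a=cv2.imread('pics/side0.png');cv2.imwrite('pics/side0b.png',cv2.resize(a[110:400,110:470],None,fx=2,fy=2,interpolation=cv2.INTER_CUBIC))
E
```

```text
(no output)
```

View pics/top0b.png

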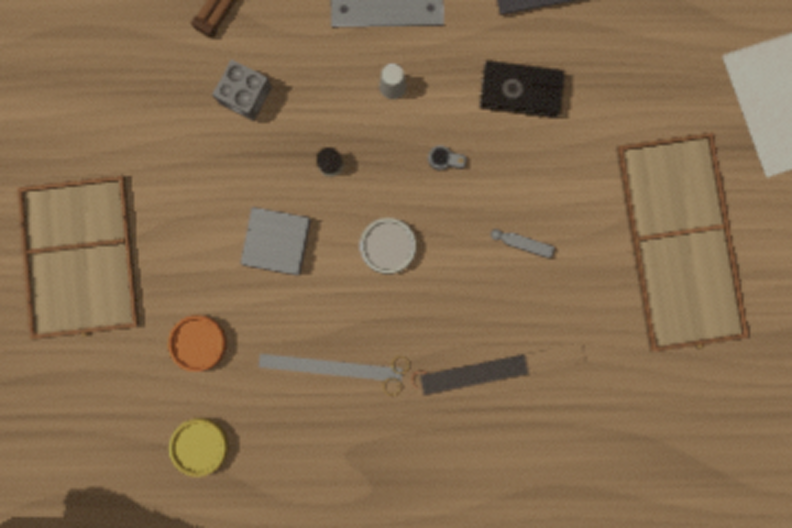

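View pics/side0b.png

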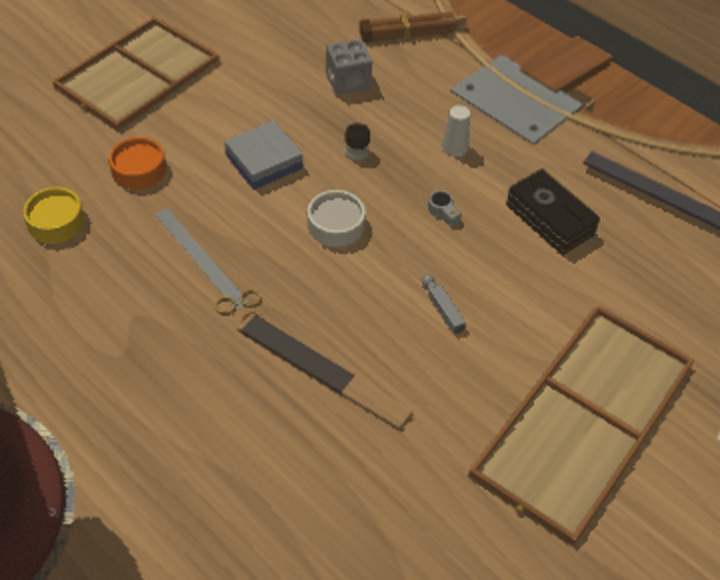

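The top view shows both tray knobs at the near ends, so tray x points roughly along world +x. The white dish at about (388,246) in the zoomed view is the real one, and the orange and yellow dishes are decoys. Next I'll look closer with the wrist camera.

```bash
python3 - <<'E'
from h import *
im=shot('top');print(ctrl.get_image('wrist')['T_tool_cam'].round(3),ctrl.get_image('wrist')['camera_matrix'])
P=lambda u,v,z:np.round(at(im,u/2.2+90,v/2.2+100,z),3)[:2]
for n,c in dict(long=[(617,148),(712,135),(748,338),(652,350)],short=[(20,190),(126,177),(140,325),(33,338)]).items():
    p=np.array([P(*k,0.013) for k in c]);print(n,p.tolist(),p.mean(0));
    for i in range(4): d=p[(i+1)%4]-p[i];print(np.hypot(*d).round(3),np.degrees(np.arctan2(d[1],d[0])).round(1))
E
```

```text
[[-0.001 -0.958 -0.286  0.073]
 [ 1.    -0.001  0.001 -0.001]
 [-0.001 -0.286  0.958 -0.143]
 [ 0.     0.     0.     1.   ]] [[300.61232179   0.         275.52651708]
 [  0.         300.61232179 210.50450942]
 [  0.           0.           1.        ]]
long [[0.591, -0.259], [0.604, -0.368], [0.374, -0.398], [0.363, -0.29]] [ 0.483   -0.32875]
0.11 -83.2
0.232 -172.6
0.109 95.8
0.23 7.7
short [[0.555, 0.416], [0.567, 0.296], [0.401, 0.28], [0.388, 0.399]] [0.47775 0.34775]
0.121 -84.3
0.167 -174.5
0.12 96.2
0.168 5.8
```

>>> {"name": "step_arm", "arguments": {"moves": [[1,0.045,-0.04,0.006,0],[1,0.045,-0.04,0.006,0],[1,0.045,-0.04,0.006,0],[1,0.045,-0.04,0.006,0],[1,0.045,-0.04,0.006,0],[1,0.045,-0.04,0.006,0],[1,0.045,-0.04,0.006,0],[1,0.045,-0.04,0.006,0],[1,0.03,-0.03,0.006,0],[1,0.0,0.0,0.0,0]]}}

```text
t: 2.5
tool_pos: [0.5524, 0.2433, 0.288]
tool_rot: [0.381, 3.114, 0.004]
contact_force: [-0.7, -0.2, -0.2]
opening: 0.0858
```

```bash
cat > look.py <<'E'
import sys
from h import *
im=shot('wrist',sys.argv[1])
o=ctrl.get_obs();R=cv2.Rodrigues(np.array(o['tool_rot']))[0]
print('jaw',np.degrees(np.arctan2(R[1,1],R[0,1])).round(1),'tcp',o['tool_pos'].round(4),'t',o['t'], 'tilt',np.degrees(np.arccos(-R[2,2])).round(2))
np.save('R.npy',im['Rw']);np.save('c.npy',im['c'])
for q in sys.argv[2:]:
    q,z=q.split(':')
    for d in ctrl.spot_in(im,q)[:4]:
        b=d['bbox'];print(q,round(d['p'],2),np.round(b),np.round(at(im,(b[0]+b[2])/2,(b[1]+b[3])/2,float(z)),3))
E
python3 look.py w1.png doming_block_mid:0.022 short_tray:0.01 cone_mid:0.028 gem_jar:0.017
```

```text
jaw 76.1 tcp [0.5514 0.2444 0.2876] t 2.55 tilt 0.24
doming_block_mid 0.73 [222. 236. 260. 284.] [0.663 0.162 0.022]
short_tray 0.62 [280.  17. 402. 176.] [0.473 0.354 0.01 ]
cone_mid 0.82 [124. 272. 152. 305.] [ 0.669 -0.003  0.028]
gem_jar 0.91 [149. 210. 179. 236.] [0.581 0.068 0.017]
gem_jar 0.73 [279.  17. 401. 178.] [0.473 0.351 0.017]
```

View pics/w1.png

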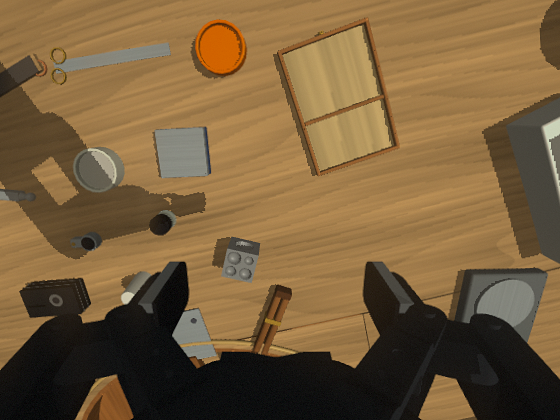

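>>> {"name": "step_arm", "arguments": {"moves": [[1,0.045,-0.04,-0.01,0],[1,0.045,-0.04,-0.04,0],[1,0.015,0,-0.04,-5],[1,0,0,-0.03,0],[1,0,0,0,0]]}}

```text
t: 3.38
tool_pos: [0.6497, 0.1748, 0.1691]
tool_rot: [0.494, 3.097, 0.007]
contact_force: [-0.1, -0.1, 0.5]
opening: 0.0854
```

```bash
python3 look.py w2.png doming_block_mid:0.022
```

```text
jaw 71.9 tcp [0.6508 0.1751 0.1714] t 3.425 tilt 0.59
doming_block_mid 0.72 [244. 180. 294. 244.] [0.662 0.164 0.022]
```

View pics/w2.png

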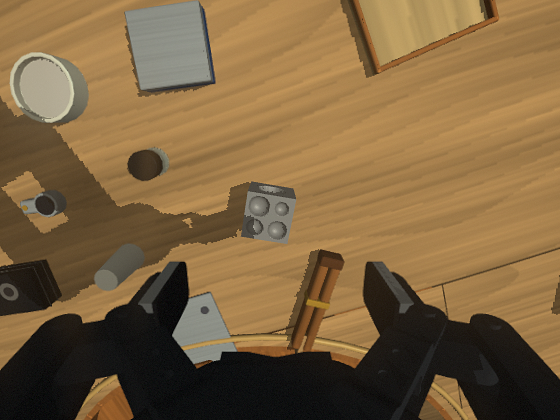

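```bash
cat > zoom.py <<'E'
import sys,cv2
f,x0,y0,x1,y1,s=sys.argv[1],*map(float,sys.argv[2:7])
a=cv2.imread('pics/'+f)[int(y0):int(y1),int(x0):int(x1)]
cv2.imwrite('pics/z_'+f,cv2.resize(a,None,fx=s,fy=s,interpolation=cv2.INTER_CUBIC))
E
cat > pts.py <<'E'
# usage: pts.py z u,v u,v ... on last wrist frame
import sys
from h import *
im=ctrl.get_image('wrist');im['Rw']=np.load('R.npy');im['c']=np.load('c.npy')
z=float(sys.argv[1]);p=np.array([at(im,*map(float,a.split(',')),z)[:2] for a in sys.argv[2:]])
print(p.round(4).tolist(),'mean',p.mean(0).round(4))
for i in range(len(p)): d=p[(i+1)%len(p)]-p[i];print(np.hypot(*d).round(4),np.degrees(np.arctan2(d[1],d[0])).round(1))
E
python3 zoom.py w2.png 220 170 320 260 6
```

```text
(no output)
```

View pics/z_w2.png

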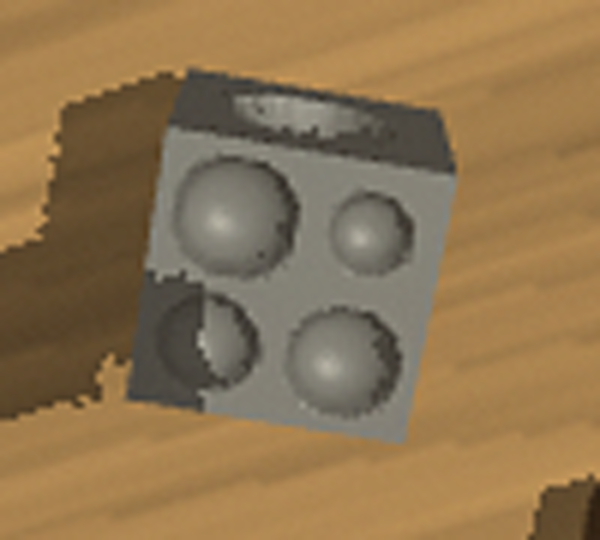

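```bash
python3 pts.py 0.045 248,191.3 295.8,198.7 287.3,243.3 241.5,236.5
```

```text
[[0.6311, 0.1547], [0.6514, 0.1939], [0.6911, 0.1732], [0.6707, 0.1339]] mean [0.6611 0.1639]
0.0442 62.7
0.0448 -27.5
0.0443 -117.4
0.0448 152.3
```

>>> {"name": "step_arm", "arguments": {"moves": [[0.7,0.01,-0.011,-0.03,-9.3],[0.7,0,0,-0.03,0],[0.7,0,0,0,0]], "newtons": 60}}

```text
t: 3.9
tool_pos: [0.6665, 0.1663, 0.1232]
tool_rot: [0.742, 3.024, 0.017]
contact_force: [-0.2, -0.8, -0.8]
opening: 0.0598
```

```bash
python3 look.py w3.png doming_block_mid:0.022; python3 zoom.py w3.png 130 100 430 320 2.5
```

```text
jaw 62.4 tcp [0.6679 0.1664 0.1255] t 3.95 tilt 1.94
doming_block_mid 0.96 [239. 170. 301. 240.] [0.662 0.165 0.022]
doming_block_mid 0.52 [  1. 222.  42. 251.] [ 0.585 -0.045  0.022]
```

View pics/z_w3.png

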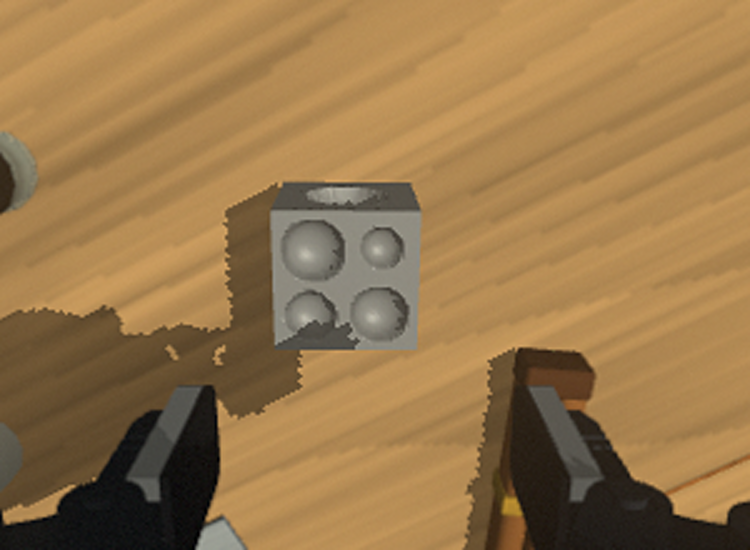

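>>> {"name": "step_arm", "arguments": {"moves": [[0.7,-0.006,-0.002,0,0],[0.7,0,0,0,0]]}}

```text
t: 4.25
tool_pos: [0.6641, 0.165, 0.1311]
tool_rot: [0.738, 3.013, 0.024]
contact_force: [0.3, 0.3, -0.0]
opening: 0.06
```

```bash
python3 look.py w4.png doming_block_mid:0.022
```

```text
jaw 62.5 tcp [0.6644 0.1651 0.1313] t 4.3 tilt 2.44
doming_block_mid 0.75 [243. 170. 302. 240.] [0.664 0.164 0.022]
```

>>> {"name": "step_arm", "arguments": {"moves": [[0.7,0,0,0,0],[0.7,0,0,0,0]]}}

```text
t: 4.6
tool_pos: [0.6644, 0.165, 0.1312]
tool_rot: [0.738, 3.013, 0.024]
contact_force: [-0.6, 0.8, -0.4]
opening: 0.0597
```

```bash
cat > st.py <<'E'
from h import *
o=ctrl.get_obs();R=cv2.Rodrigues(np.array(o['tool_rot']))[0]
print('jaw',np.degrees(np.arctan2(R[1,1],R[0,1])).round(1),'tcp',o['tool_pos'].round(4),'t',round(o['t'],3),'zaxis',R[:,2].round(3),'q',o['q'].round(3),'dq',o['dq'].round(3),'f',o['contact_force'].round(1),'op',round(o['opening'],4))
E
python3 st.py
```

```text
jaw 62.5 tcp [0.6644 0.165  0.1312] t 4.6 zaxis [ 0.042  0.006 -0.999] q [ 0.135  0.239  1.579  0.     1.281 -0.955] dq [ 0.002  0.001  0.002 -0.003 -0.     0.001] f [-0.6  0.8 -0.4] op 0.0597
```

>>> {"name": "step_arm", "arguments": {"moves": [[0.7,-0.003,-0.001,-0.02,0],[0.7,0,0,-0.02,0],[0.7,0,0,-0.02,0],[0.7,0,0,-0.02,0],[0.7,0,0,-0.015,0],[0.7,0,0,-0.005,0],[0.7,0,0,0,0]]}}

```text
t: 5.48
tool_pos: [0.6585, 0.1635, 0.0202]
tool_rot: [0.74, 3.019, 0.021]
contact_force: [0.5, 0.7, -0.1]
opening: 0.0599
```

```bash
python3 st.py
```

```text
jaw 62.5 tcp [0.6585 0.1635 0.0202] t 5.475 zaxis [ 0.036  0.005 -0.999] q [ 0.134  0.354  1.641  0.     1.11  -0.956] dq [ 0.001  0.004 -0.004  0.001 -0.004  0.001] f [ 0.5  0.7 -0.1] op 0.0599
```

>>> {"name": "step_arm", "arguments": {"moves": [[0.7,0.002,0,-0.012,0],[0.7,0,0,0,0],[0.3,0,0,0,0],[0.3,0,0,0,0],[0.3,0,0,0,0],[0.3,0,0,0.02,0],[0.3,0,0,0.02,0],[0.3,0,0,0.02,0],[0.3,0,0,0,0]], "newtons": 80}}

```text
t: 6.6
tool_pos: [0.6603, 0.1636, 0.0724]
tool_rot: [0.74, 3.018, 0.021]
contact_force: [0.9, -0.9, -5.5]
opening: 0.0438
```

```bash
python3 st.py;python3 look.py w5.png
```

```text
jaw 62.5 tcp [0.6603 0.1636 0.0724] t 6.6 zaxis [ 0.036  0.005 -0.999] q [ 0.133  0.294  1.619  0.     1.193 -0.957] dq [-0.002  0.012  0.03   0.002  0.013  0.001] f [ 0.9 -0.9 -5.5] op 0.0438
jaw 62.5 tcp [0.6593 0.1634 0.0708] t 6.65 tilt 1.94
```

View pics/w5.png

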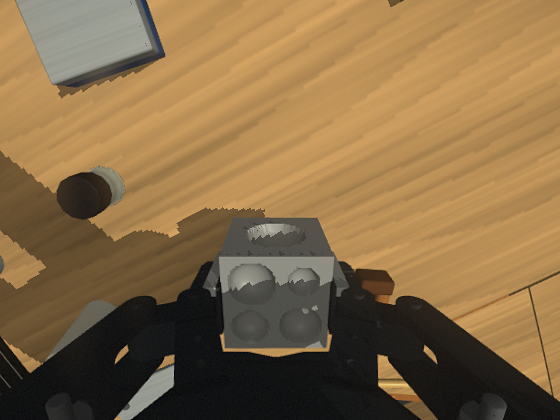

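>>> {"name": "step_arm", "arguments": {"moves": [[0.3,-0.01,0.01,0.015,4],[0.3,-0.03,0.025,0.01,4.5],[0.3,-0.03,0.025,0.005,4.5],[0.3,-0.03,0.025,0,4.5],[0.3,-0.03,0.025,0,4.5],[0.3,-0.03,0.025,0,4.5],[0.3,-0.03,0.025,0,4.5],[0.3,-0.015,0.012,0,2],[0.3,0,0,0,0]]}}

```text
t: 7.78
tool_pos: [0.4428, 0.337, 0.0943]
tool_rot: [-0.175, 3.12, 0.024]
contact_force: [0.2, -0.4, -5.8]
opening: 0.0442
```

```bash
python3 st.py;python3 look.py w6.png short_tray:0.01
```

```text
jaw 96.4 tcp [0.4428 0.337  0.0943] t 7.775 zaxis [ 0.015  0.016 -1.   ] q [ 5.140e-01  1.000e-03  1.904e+00  7.000e-03  1.215e+00 -1.172e+00] dq [-0.009  0.004  0.001 -0.016 -0.009 -0.002] f [ 0.2 -0.4 -5.8] op 0.0442
jaw 96.4 tcp [0.4433 0.3366 0.0944] t 7.825 tilt 1.28
short_tray 0.75 [213. 147. 372. 344.] [0.467 0.355 0.01 ]
```

View pics/w6.png

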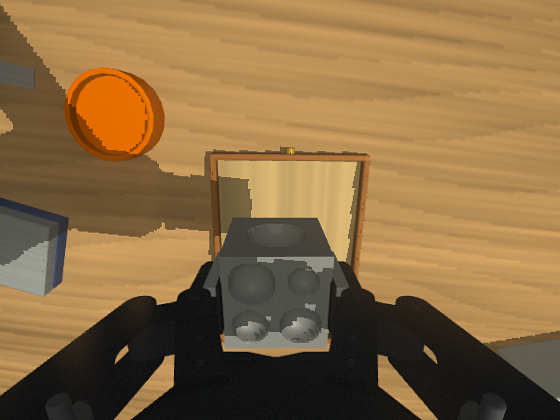

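```bash
python3 pts.py 0.013 211,155 369,156
```

```text
[[0.4, 0.2853], [0.3878, 0.4017]] mean [0.3939 0.3435]
0.117 96.0
0.117 -84.0
```

>>> {"name": "step_arm", "arguments": {"moves": [[0.3,0.0,0.005,-0.02,0],[0.3,0,0.002,-0.02,0],[0.3,0,0,-0.02,0],[0.3,0,0,-0.01,0],[0.3,0,0,0,0]]}}

```text
t: 8.55
tool_pos: [0.4466, 0.3411, 0.0185]
tool_rot: [-0.161, 3.121, 0.022]
contact_force: [0.0, -0.3, -6.9]
opening: 0.0442
```

```bash
python3 st.py
```

```text
jaw 95.9 tcp [0.4466 0.3411 0.0185] t 8.55 zaxis [ 0.015  0.015 -1.   ] q [ 0.517  0.122  1.922  0.006  1.077 -1.16 ] dq [-0.003  0.005 -0.007  0.    -0.005  0.001] f [ 0.  -0.3 -6.9] op 0.0442
```

>>> {"name": "step_arm", "arguments": {"moves": [[0.3,0,0.003,-0.004,0],[0.3,0,0,-0.002,0],[0.6,0,0,0,0],[0.62,0,0,0,0],[0.62,0,0,0.02,0],[0.62,0,0,0.03,0],[0.62,0,0,0.04,0],[0.62,0,0,0.03,0],[0.62,0,0,0,0]]}}

```text
t: 9.68
tool_pos: [0.4547, 0.3491, 0.1527]
tool_rot: [-0.16, 3.1, 0.038]
contact_force: [-0.8, 1.0, -0.3]
opening: 0.0529
```

```bash
python3 st.py;python3 look.py w7.png short_tray:0.01 doming_block_mid:0.028
```

```text
jaw 95.9 tcp [0.4547 0.3491 0.1527] t 9.675 zaxis [ 0.036  0.027 -0.999] q [ 0.522 -0.038  1.839  0.005  1.297 -1.153] dq [-0.001  0.006  0.029  0.001  0.01   0.001] f [-0.8  1.  -0.3] op 0.0529
jaw 95.9 tcp [0.4539 0.3486 0.1509] t 9.725 tilt 2.38
short_tray 0.82 [209. 124. 343. 294.] [0.47  0.354 0.01 ]
doming_block_mid 0.63 [242. 160. 297. 224.] [0.448 0.346 0.028]
```

View pics/w7.png

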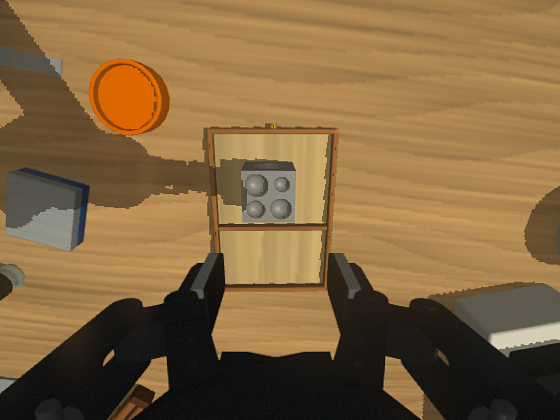

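>>> {"name": "step_arm", "arguments": {"moves": [[0.5,0.003,-0.03,0.01,-9],[0.5,0.003,-0.045,0.01,-10],[0.5,0.003,-0.045,0,-10],[0.5,0.003,-0.045,0,-10],[0.5,0.003,-0.045,0,-10],[0.5,0.003,-0.045,0,-10],[0.5,0.003,-0.045,0,-10],[0.5,0.003,-0.045,0,-10],[0.5,0.0,-0.045,0,-10],[0.5,0,-0.045,0,-10],[0.5,0,-0.03,0,-10],[0.5,0,-0.01,0,-5],[0.5,0,0,0,0]]}}

```text
t: 11.45
tool_pos: [0.4604, -0.1419, 0.1419]
tool_rot: [-2.595, -1.756, 0.027]
contact_force: [-0.3, 0.4, 0.6]
opening: 0.0426
```

```bash
python3 st.py;python3 look.py w8.png punch_mid:0.007; python3 zoom.py w8.png 180 120 380 270 4
```

```text
jaw -21.8 tcp [ 0.4604 -0.1419  0.1419] t 11.45 zaxis [-0.019 -0.003 -1.   ] q [-0.447 -0.214  2.017 -0.011  1.355 -0.064] dq [-0.005  0.01   0.014  0.005  0.001  0.003] f [-0.3  0.4  0.6] op 0.0426
jaw -21.8 tcp [ 0.4603 -0.1414  0.1418] t 11.5 tilt 1.1
punch_mid 0.96 [297. 156. 315. 232.] [ 0.486 -0.147  0.007]
```

View pics/w8.png

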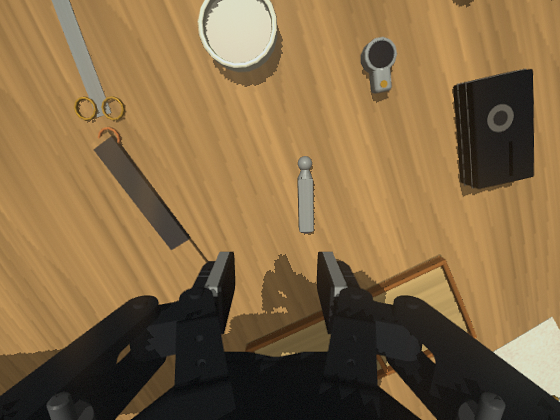

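View pics/z_w8.png

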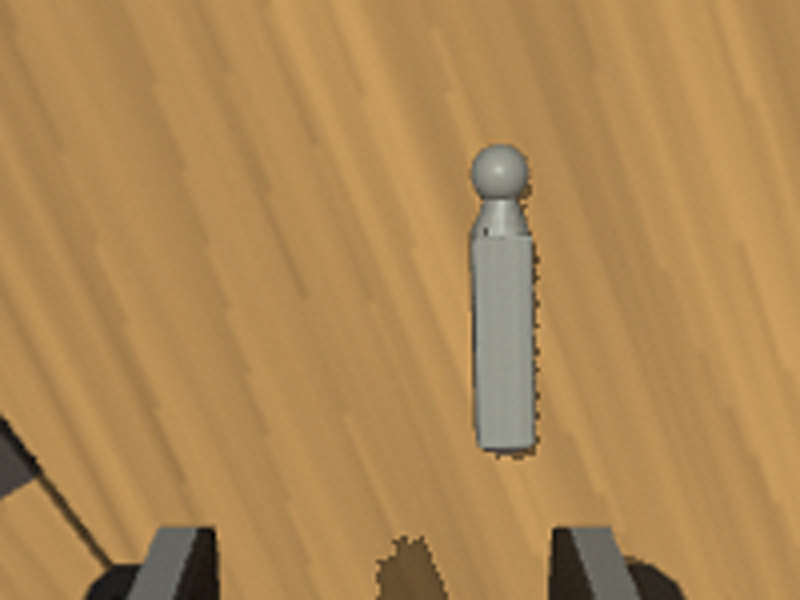

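```bash
python3 pts.py 0.014 298.5,179.2 313.5,179.2 314,231.5 300,231.5; python3 pts.py 0.007 304.8,163
```

```text
[[0.4848, -0.1301], [0.4975, -0.1351], [0.4807, -0.1833], [0.4682, -0.1783]] mean [ 0.4828 -0.1567]
0.0137 -21.6
0.051 -109.2
0.0134 158.4
0.051 71.0
[[0.4954, -0.1195]] mean [ 0.4954 -0.1195]
0.0 0.0
```

>>> {"name": "step_arm", "arguments": {"moves": [[0.5,0.012,-0.006,-0.015,2.5],[0.5,0.01,-0.005,-0.02,0],[0.5,0,0,-0.02,0],[0.5,0,0,-0.02,0],[0.5,0,0,-0.01,0],[0.5,0,0,0,0]]}}

```text
t: 12.4
tool_pos: [0.4853, -0.1482, 0.0569]
tool_rot: [-2.547, -1.834, 0.022]
contact_force: [-0.8, 0.5, 0.3]
opening: 0.0428
```

```bash
python3 st.py; python3 look.py w9.png
```

```text
jaw -18.5 tcp [ 0.4853 -0.1482  0.0569] t 12.4 zaxis [-0.013 -0.006 -1.   ] q [-0.437 -0.043  2.017 -0.012  1.177 -0.11 ] dq [ 0.007 -0.007 -0.011  0.001 -0.001 -0.004] f [-0.8  0.5  0.3] op 0.0428
jaw -18.5 tcp [ 0.4857 -0.1484  0.0576] t 12.45 tilt 0.79
```

View pics/w9.png

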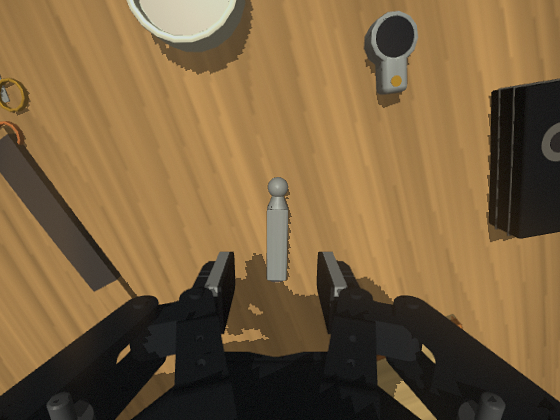

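Aligned. The target is (0.484, -0.154) and z 0.004.

>>> {"name": "step_arm", "arguments": {"moves": [[0.5,-0.001,-0.005,-0.02,0],[0.5,0,0,-0.02,0],[0.5,0,0,-0.006,0],[0.5,0,0,0,0]]}}

```text
t: 12.95
tool_pos: [0.4884, -0.1548, 0.0156]
tool_rot: [2.543, 1.834, -0.015]
contact_force: [0.1, 0.6, 1.0]
opening: 0.0429
```

```bash
python3 st.py
```

```text
jaw -18.4 tcp [ 0.4884 -0.1548  0.0156] t 12.95 zaxis [-0.004 -0.01  -1.   ] q [-0.446  0.029  2.027 -0.012  1.085 -0.119] dq [-0.    -0.009 -0.009 -0.001  0.001 -0.001] f [0.1 0.6 1. ] op 0.0429
```

>>> {"name": "step_arm", "arguments": {"moves": [[0.5,-0.004,0,-0.008,0],[0.5,0,0,-0.003,0],[0.5,0,0,0,0],[0,0,0,0,0],[0,0,0,0,0],[0,0,0,0,0],[0,0,0,0.015,0],[0,0,0,0.02,0],[0,0,0,0.02,0],[0,0,0,0.02,0],[0,0,0,0,0]], "newtons": 50}}

```text
t: 14.32
tool_pos: [0.4861, -0.1555, 0.087]
tool_rot: [2.539, 1.832, -0.01]
contact_force: [-0.2, 0.8, -0.1]
opening: 0.0122
```

```bash
python3 st.py; python3 look.py w10.png
```

```text
jaw -18.4 tcp [ 0.4861 -0.1555  0.087 ] t 14.325 zaxis [ 0.001 -0.013 -1.   ] q [-0.45  -0.09   2.005 -0.012  1.219 -0.125] dq [-0.001  0.01   0.028  0.002  0.009 -0.   ] f [-0.2  0.8 -0.1] op 0.0122
jaw -18.4 tcp [ 0.4853 -0.1551  0.0857] t 14.375 tilt 0.68
```

View pics/w10.png

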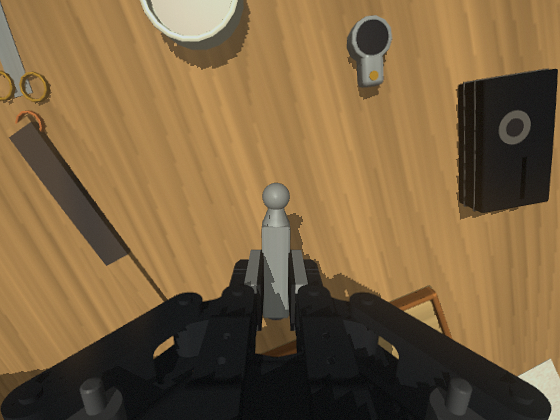

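>>> {"name": "step_arm", "arguments": {"moves": [[0,0.002,0.02,0.01,1],[0,0.004,0.04,0.01,2],[0,0.004,0.045,0,2],[0,0.004,0.045,0,2],[0,0.004,0.045,0,2],[0,0.004,0.045,0,2],[0,0.004,0.045,0,2],[0,0.004,0.045,0,2],[0,0.004,0.045,0,2],[0,0.004,0.045,0,2],[0,0.002,0.04,0,2],[0,0.002,0.02,0,2],[0,0.0,0.01,0,1],[0,0,0,0,0]]}}

```text
t: 16.12
tool_pos: [0.5175, 0.3479, 0.091]
tool_rot: [2.096, 2.339, -0.041]
contact_force: [-0.2, -1.0, -0.4]
opening: 0.0121
```

```bash
python3 st.py; python3 look.py w11.png
```

```text
jaw 6.3 tcp [0.5175 0.3479 0.091 ] t 16.125 zaxis [-0.017 -0.02  -1.   ] q [ 0.477  0.187  1.711 -0.01   1.268  0.371] dq [-0.012 -0.     0.01  -0.01   0.002 -0.002] f [-0.2 -1.  -0.4] op 0.0121
jaw 6.2 tcp [0.5176 0.3474 0.0909] t 16.175 tilt 1.51
```

View pics/w11.png

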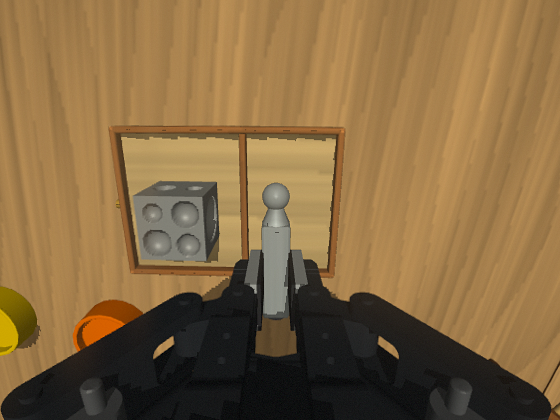

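```bash
python3 pts.py 0.013 111,128.5 344,129 333,276 132,272
```

```text
[[0.3895, 0.4012], [0.5562, 0.4185], [0.5679, 0.302], [0.4008, 0.2852]] mean [0.4786 0.3517]
0.1676 5.9
0.1171 -84.3
0.1679 -174.3
0.1165 95.6
```

>>> {"name": "step_arm", "arguments": {"moves": [[0,0.006,0.002,-0.02,0],[0,0.002,0,-0.02,0],[0,0,0,-0.02,0],[0,0,0,-0.008,0],[0,0,0,0,0]]}}

```text
t: 16.85
tool_pos: [0.5252, 0.346, 0.0161]
tool_rot: [-2.102, -2.334, 0.047]
contact_force: [0.4, 0.1, -0.8]
opening: 0.0122
```

```bash
python3 st.py; python3 look.py w12.png;python3 zoom.py w12.png 80 50 400 290 2.4
```

```text
jaw 6.0 tcp [0.5252 0.346  0.0161] t 16.85 zaxis [-0.02  -0.022 -1.   ] q [ 0.469  0.296  1.723 -0.011  1.151  0.369] dq [-0.001  0.003  0.002  0.001 -0.005 -0.   ] f [ 0.4  0.1 -0.8] op 0.0122
jaw 6.0 tcp [0.5253 0.3461 0.0166] t 16.9 tilt 1.69
```

View pics/z_w12.png

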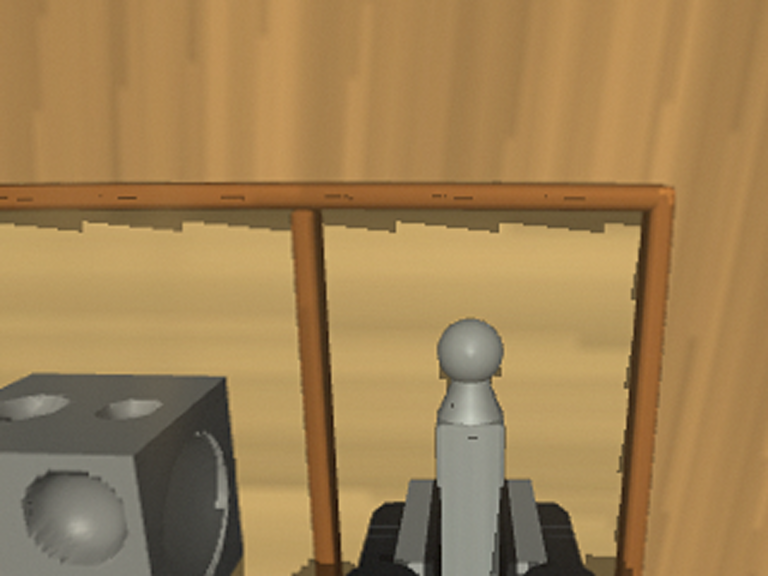

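>>> {"name": "step_arm", "arguments": {"moves": [[0,0,0.002,-0.003,0],[0,0,0,-0.003,0],[0.28,0,0,0,0],[0.3,0,0,0,0],[0.3,0,0,0.02,0],[0.3,0,0,0.03,0],[0.3,0,0,0.04,0],[0.3,0,0,0.03,0],[0.3,0,0,0,0]]}}

```text
t: 18.02
tool_pos: [0.5284, 0.3501, 0.144]
tool_rot: [2.099, 2.332, -0.028]
contact_force: [-0.8, 0.1, 0.1]
opening: 0.0257
```

```bash
python3 st.py; python3 look.py w13.png punch_mid:0.012 doming_block_mid:0.028
```

```text
jaw 6.0 tcp [0.5284 0.3501 0.144 ] t 18.025 zaxis [-0.009 -0.016 -1.   ] q [ 0.472  0.15   1.658 -0.011  1.349  0.37 ] dq [ 0.001  0.01   0.031  0.     0.008 -0.   ] f [-0.8  0.1  0.1] op 0.0257
jaw 6.0 tcp [0.5275 0.3497 0.1421] t 18.075 tilt 1.21
punch_mid 0.71 [267. 150. 285. 231.] [0.526 0.358 0.012]
doming_block_mid 0.84 [150. 171. 219. 236.] [0.445 0.341 0.028]
```

View pics/w13.png

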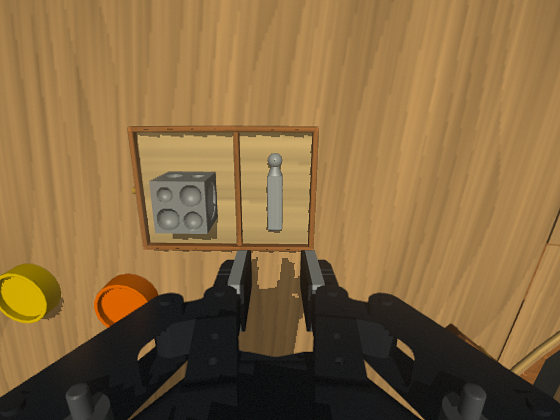

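>>> {"name": "step_arm", "arguments": {"moves": [[0.6,0.005,-0.02,0.01,0],[0.7,0.01,-0.04,0.01,0],[0.8,0.012,-0.045,0,-2],[0.8,0.012,-0.045,0,-2],[0.8,0.012,-0.045,0,-2],[0.8,0.012,-0.045,0,-2],[0.8,0.012,-0.045,0,-2],[0.8,0.012,-0.045,0,-2],[0.8,0.012,-0.045,0,0],[0.8,0.012,-0.045,0,0],[0.8,0.01,-0.04,0,0],[0.8,0.005,-0.02,0,0],[0.8,0,0,0,0]]}}

```text
t: 19.8
tool_pos: [0.6428, -0.1618, 0.1457]
tool_rot: [-2.334, -2.075, 0.076]
contact_force: [0.6, 1.0, -0.4]
opening: 0.0681
```

```bash
python3 st.py; python3 look.py w14.png charcoal_mid:0.015
```

```text
jaw -6.8 tcp [ 0.6428 -0.1618  0.1457] t 19.8 zaxis [-0.048 -0.019 -0.999] q [-0.344  0.23   1.565 -0.035  1.387 -0.22 ] dq [ 0.002 -0.003  0.014  0.012  0.01  -0.006] f [ 0.6  1.  -0.4] op 0.0681
jaw -6.7 tcp [ 0.6427 -0.1608  0.1456] t 19.85 tilt 2.99
charcoal_mid 0.61 [270. 132. 335. 240.] [ 0.662 -0.152  0.015]
```

View pics/w14.png

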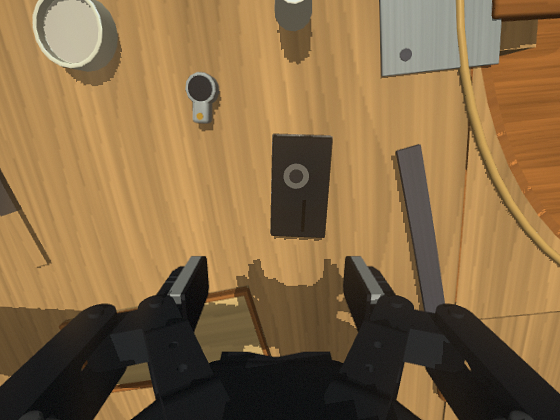

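```bash
python3 pts.py 0.03 276,136 331.5,138.5 325.5,238 272,235; python3 zoom.py w14.png 240 110 360 260 4
```

```text
[[0.644, -0.1039], [0.6896, -0.1111], [0.6785, -0.1999], [0.6298, -0.192]] mean [ 0.6605 -0.1517]
0.0462 -9.0
0.0895 -97.1
0.0494 170.8
0.0893 80.9
```

View pics/z_w14.png

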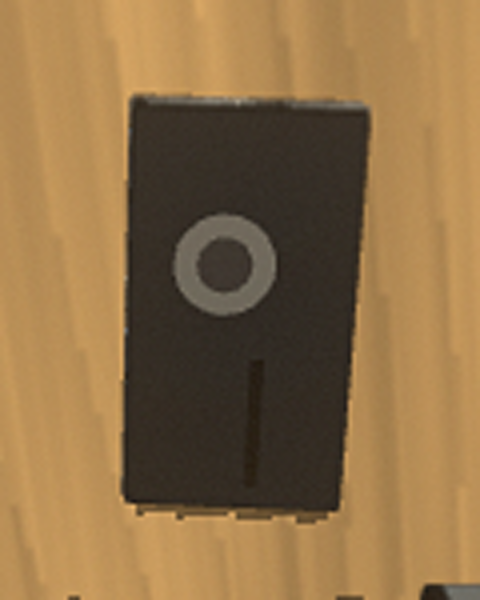

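>>> {"name": "step_arm", "arguments": {"moves": [[0.8,0,0,0.05,0],[0.8,0,0,0.05,0],[0.8,0,0,0,0]]}}

```text
t: 20.32
tool_pos: [0.6415, -0.1535, 0.2476]
tool_rot: [-2.321, -2.084, 0.077]
contact_force: [-0.1, 0.6, -0.3]
opening: 0.0684
```

```bash
python3 st.py
```

```text
jaw -6.2 tcp [ 0.6415 -0.1535  0.2476] t 20.325 zaxis [-0.051 -0.017 -0.999] q [-0.334  0.154  1.478 -0.033  1.552 -0.225] dq [ 0.017  0.025  0.074  0.004  0.    -0.   ] f [-0.1  0.6 -0.3] op 0.0684
```

>>> {"name": "step_arm", "arguments": {"moves": [[0.8,0,0,-0.02,0],[0.8,0,0,-0.02,0],[0.8,0,0,-0.02,0],[0.8,0,0,-0.02,0],[0.8,0,0,-0.02,0],[0.8,0,0,0,0]]}}

```text
t: 21.08
tool_pos: [0.6363, -0.1493, 0.1312]
tool_rot: [-2.308, -2.079, 0.087]
contact_force: [-0.5, -1.2, 0.1]
opening: 0.0682
```

```bash
python3 st.py
```

```text
jaw -6.0 tcp [ 0.6363 -0.1493  0.1312] t 21.075 zaxis [-0.064 -0.012 -0.998] q [-0.33   0.233  1.586 -0.033  1.379 -0.219] dq [-0.001 -0.009 -0.026 -0.001 -0.01   0.001] f [-0.5 -1.2  0.1] op 0.0682
```

>>> {"name": "step_arm", "arguments": {"moves": [[0.8,-0.05,0,0,0],[0.8,0,0,0,0],[0.8,0,0,0,0]]}}

```text
t: 21.45
tool_pos: [0.5855, -0.1497, 0.1304]
tool_rot: [-2.308, -2.078, 0.088]
contact_force: [1.3, -0.4, 0.1]
opening: 0.0684
```

```bash
python3 st.py
```

```text
jaw -6.0 tcp [ 0.5855 -0.1497  0.1304] t 21.45 zaxis [-0.065 -0.012 -0.998] q [-0.357  0.125  1.711 -0.035  1.363 -0.245] dq [-0.002 -0.012  0.028 -0.001  0.01  -0.002] f [ 1.3 -0.4  0.1] op 0.0684
```

>>> {"name": "step_arm", "arguments": {"moves": [[0.8,0.02,0,0,0],[0.8,0.02,0,0,0],[0.8,0.02,0,0,0],[0.8,0,0,0,0]]}}

```text
t: 21.95
tool_pos: [0.6537, -0.1513, 0.1365]
tool_rot: [-2.316, -2.086, 0.079]
contact_force: [0.9, 0.3, -0.7]
opening: 0.0684
```

```bash
python3 st.py
```

```text
jaw -6.0 tcp [ 0.6537 -0.1513  0.1365] t 21.95 zaxis [-0.054 -0.016 -0.998] q [-0.325  0.26   1.545 -0.033  1.383 -0.213] dq [-0.002 -0.008  0.001 -0.003  0.011  0.   ] f [ 0.9  0.3 -0.7] op 0.0684
```

>>> {"name": "step_arm", "arguments": {"moves": [[0.8,-0.06,0,0,0],[0.8,0,0,0,0],[0.8,-0.06,0,0,0],[0.8,0,0,0,0],[0.8,-0.06,0,0,0],[0.8,0,0,0,0],[0.8,0.02,0,0,0],[0.8,0.02,0,0,0],[0.8,0.02,0,0,0],[0.8,0.02,0,0,0],[0.8,0.02,0,0,0],[0.8,0.02,0,0,0],[0.8,0.02,0,0,0],[0.8,0.02,0,0,0],[0.8,0,0,0,0]]}}

```text
t: 23.82
tool_pos: [0.6643, -0.1575, 0.153]
tool_rot: [2.325, 2.097, -0.05]
contact_force: [0.5, -0.5, -0.4]
opening: 0.0682
```

```bash
python3 st.py
```

```text
jaw -5.9 tcp [ 0.6643 -0.1575  0.153 ] t 23.825 zaxis [-0.017 -0.029 -0.999] q [-0.328  0.247  1.531 -0.033  1.371 -0.218] dq [ 0.    -0.003 -0.016 -0.004  0.008  0.   ] f [ 0.5 -0.5 -0.4] op 0.0682
```

>>> {"name": "step_arm", "arguments": {"moves": [[0.8,-0.004,0.006,0,-2.5],[0.8,0,0,0,0],[0.8,0,0,-0.06,0],[0.8,0,0,0,0],[0.8,0,0,-0.05,0],[0.8,0,0,0,0]]}}

```text
t: 24.58
tool_pos: [0.668, -0.1544, 0.0522]
tool_rot: [2.358, 2.038, -0.037]
contact_force: [-0.0, -0.3, 0.5]
opening: 0.0681
```

```bash
python3 st.py; python3 look.py w15.png charcoal_mid:0.015
```

```text
jaw -8.3 tcp [ 0.668  -0.1544  0.0522] t 24.575 zaxis [-0.002 -0.034 -0.999] q [-0.322  0.346  1.59  -0.035  1.197 -0.164] dq [-0.001 -0.095 -0.146 -0.002 -0.014 -0.003] f [-0.  -0.3  0.5] op 0.0681
jaw -8.3 tcp [ 0.6718 -0.1556  0.0574] t 24.625 tilt 2.16
charcoal_mid 0.61 [214. 157. 309. 312.] [ 0.659 -0.151  0.015]
```

View pics/w15.png

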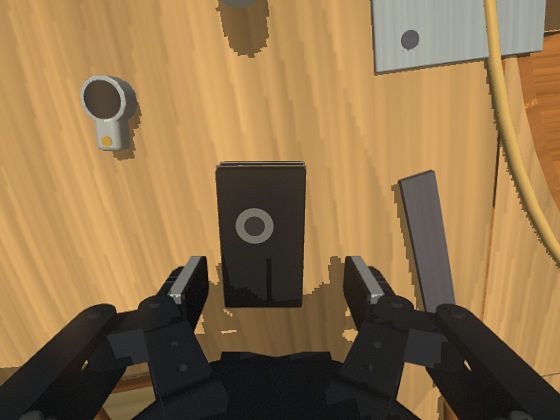

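>>> {"name": "step_arm", "arguments": {"moves": [[0.8,-0.01,0.003,0,0],[0.8,0,0,0,0],[0.8,0,0,0,0]]}}

```text
t: 25.05
tool_pos: [0.6673, -0.1545, 0.0688]
tool_rot: [2.341, 2.023, -0.016]
contact_force: [-0.2, 0.6, -0.4]
opening: 0.0681
```

```bash
python3 st.py; python3 look.py w16.png charcoal_mid:0.015; python3 pts.py .03 200,200
```

```text
jaw -8.3 tcp [ 0.6673 -0.1545  0.0688] t 25.05 zaxis [ 0.023 -0.043 -0.999] q [-0.322  0.31   1.605 -0.036  1.191 -0.164] dq [-0.001 -0.018 -0.     0.001  0.006  0.   ] f [-0.2  0.6 -0.4] op 0.0681
jaw -8.3 tcp [ 0.6673 -0.1545  0.0687] t 25.1 tilt 2.77
charcoal_mid 0.68 [222. 152. 305. 295.] [ 0.66  -0.151  0.015]
[[0.6249, -0.1239]] mean [ 0.6249 -0.1239]
0.0 0.0
```

View pics/w16.png

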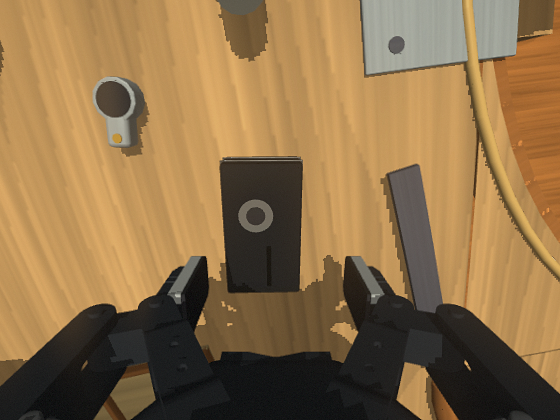

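>>> {"name": "step_arm", "arguments": {"moves": [[0.8,-0.003,0.001,-0.015,0],[0.8,-0.003,0.001,-0.015,0],[0.8,0,0,-0.012,0],[0.8,0,0,-0.006,0],[0.8,0,0,0,0]]}}

```text
t: 25.82
tool_pos: [0.6582, -0.1514, 0.0128]
tool_rot: [2.346, 2.027, -0.022]
contact_force: [-0.2, -0.6, 0.4]
opening: 0.0685
```

```bash
python3 st.py
```

```text
jaw -8.3 tcp [ 0.6582 -0.1514  0.0128] t 25.825 zaxis [ 0.016 -0.04  -0.999] q [-0.322  0.365  1.642 -0.037  1.107 -0.161] dq [ 0.001 -0.001 -0.003  0.002 -0.003  0.   ] f [-0.2 -0.6  0.4] op 0.0685
```

>>> {"name": "step_arm", "arguments": {"moves": [[0.8,0.002,0,-0.004,0],[0.8,0,0,0,0],[0.4,0,0,0,0],[0.4,0,0,0,0],[0.4,0,0,0,0],[0.4,0,0,0.015,0],[0.4,0,0,0.02,0],[0.4,0,0,0.02,0],[0.4,0,0,0.02,0],[0.4,0,0,0,0],[0.4,0,0,0,0]], "newtons": 60}}

```text
t: 27.2
tool_pos: [0.6625, -0.1521, 0.0932]
tool_rot: [2.342, 2.023, -0.016]
contact_force: [-0.5, -0.4, -0.9]
opening: 0.0488
```

```bash
python3 st.py; python3 look.py w17.png
```

```text
jaw -8.3 tcp [ 0.6625 -0.1521  0.0932] t 27.2 zaxis [ 0.022 -0.042 -0.999] q [-0.321  0.273  1.607 -0.035  1.228 -0.165] dq [-0.001 -0.013 -0.014  0.001  0.003 -0.   ] f [-0.5 -0.4 -0.9] op 0.0488
jaw -8.3 tcp [ 0.6627 -0.1522  0.0934] t 27.25 tilt 2.76
```

View pics/w17.png

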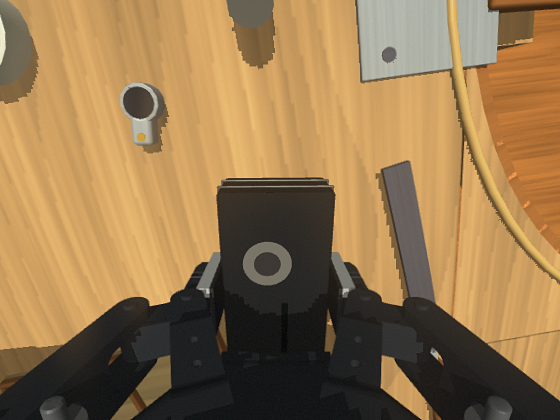

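>>> {"name": "step_arm", "arguments": {"moves": [[0.4,-0.015,-0.012,0,-6],[0.4,-0.03,-0.025,0,-10],[0.4,-0.03,-0.025,0,-10],[0.4,-0.03,-0.025,0,-10],[0.4,-0.03,-0.025,0,-10],[0.4,-0.03,-0.025,0,-10],[0.4,-0.03,-0.02,0,-10],[0.4,-0.015,-0.01,0,-6],[0.4,-0.01,-0.01,0,-2],[0.4,0,0,0,0],[0.4,0,0,0,0]]}}

```text
t: 28.62
tool_pos: [0.4309, -0.3299, 0.0826]
tool_rot: [3.121, 0.148, -0.07]
contact_force: [-0.4, 0.4, -0.7]
opening: 0.0489
```

```bash
python3 st.py; python3 look.py w18.png long_tray:0.01
```

```text
jaw -84.6 tcp [ 0.4309 -0.3299  0.0826] t 28.625 zaxis [-0.044 -0.018 -0.999] q [-0.768  0.015  1.913 -0.046  1.233  0.724] dq [-0.001  0.003 -0.002  0.    -0.    -0.005] f [-0.4  0.4 -0.7] op 0.0489
jaw -84.6 tcp [ 0.4309 -0.3298  0.0826] t 28.675 tilt 2.72
long_tray 0.59 [187.   0. 365. 263.] [ 0.493 -0.326  0.01 ]
```

View pics/w18.png

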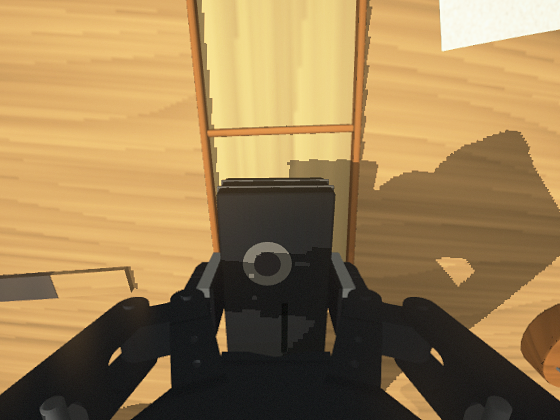

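```bash
python3 zoom.py w18.png 180 90 380 240 4; python3 pts.py 0.013 209,134 353,129; python3 pts.py 0.013 190,0 205,133;python3 pts.py 0.013 369,0 357,128
```

```text
[[0.4871, -0.2804], [0.4996, -0.3775]] mean [ 0.4933 -0.3289]
0.0978 -82.7
0.0978 97.3
[[0.5658, -0.2665], [0.4876, -0.2777]] mean [ 0.5267 -0.2721]
0.079 -171.8
0.079 8.2
[[0.5765, -0.3744], [0.5005, -0.3801]] mean [ 0.5385 -0.3772]
0.0762 -175.7
0.0762 4.3
```

View pics/z_w18.png

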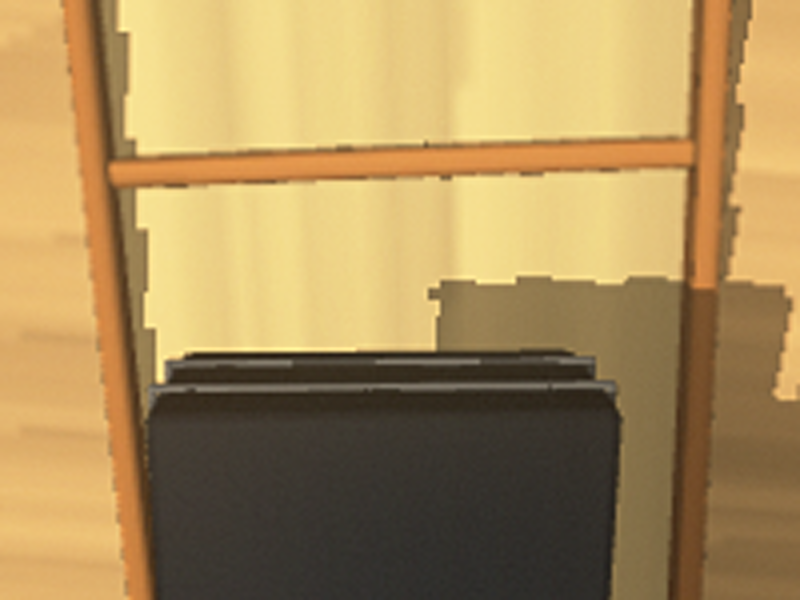

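>>> {"name": "step_arm", "arguments": {"moves": [[0.4,0,-0.004,-0.015,1.5],[0.4,0,-0.003,-0.02,0],[0.4,0,0,-0.015,0],[0.4,0,0,-0.008,0],[0.4,0,0,0,0]]}}

```text
t: 29.5
tool_pos: [0.431, -0.3363, 0.0205]
tool_rot: [3.118, 0.197, -0.07]
contact_force: [0.5, -1.9, 0.3]
opening: 0.0489
```

```bash
python3 st.py
```

```text
jaw -82.8 tcp [ 0.431  -0.3363  0.0205] t 29.5 zaxis [-0.044 -0.019 -0.999] q [-0.776  0.113  1.929 -0.049  1.118  0.691] dq [-0.    -0.    -0.006 -0.002 -0.005 -0.   ] f [ 0.5 -1.9  0.3] op 0.0489
```

>>> {"name": "step_arm", "arguments": {"moves": [[0.4,0,0,-0.004,0],[0.4,0,0,-0.002,0],[0.66,0,0,0,0],[0.66,0,0,0,0],[0.66,0,0,0.02,0],[0.66,0,0,0.02,0],[0.66,0,0,0.03,0],[0.66,0,0,0.03,0],[0.66,0,0,0.02,0],[0.66,0,0,0,0]]}}

```text
t: 30.75
tool_pos: [0.434, -0.3391, 0.1493]
tool_rot: [3.108, 0.197, -0.056]
contact_force: [0.1, -0.2, 0.0]
opening: 0.0565
```

```bash
python3 st.py;python3 look.py w19.png charcoal_mid:0.02 dish_mid:0.012
```

```text
jaw -82.7 tcp [ 0.434  -0.3391  0.1493] t 30.75 zaxis [-0.034 -0.029 -0.999] q [-0.776 -0.052  1.859 -0.046  1.34   0.679] dq [-0.001 -0.     0.02   0.001  0.01   0.   ] f [ 0.1 -0.2  0. ] op 0.0565
jaw -82.7 tcp [ 0.4335 -0.3387  0.1481] t 30.8 tilt 2.58
charcoal_mid 0.83 [237. 144. 302. 252.] [ 0.431 -0.337  0.02 ]
```

View pics/w19.png

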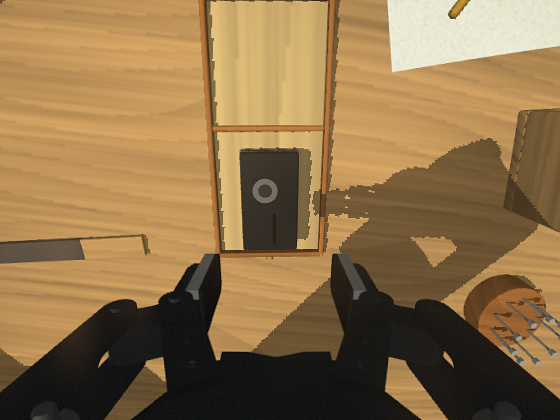

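>>> {"name": "step_arm", "arguments": {"moves": [[0.9,-0.01,0.03,0,5],[0.9,-0.01,0.045,0,6],[1,-0.01,0.045,0,6],[1,0,0.045,0,6],[1,0,0.045,0,6],[1,0.005,0.045,0,6],[1,0.015,0.045,0,6],[1,0.02,0.03,0,4],[1,0.02,0.01,0,0],[1,0.02,0,0,0],[1,0,0,0,0],[1,0,0,0,0]]}}

```text
t: 32.4
tool_pos: [0.4712, 0.0166, 0.1275]
tool_rot: [2.785, 1.411, -0.084]
contact_force: [-0.1, 0.0, 0.0]
opening: 0.0852
```

```bash
python3 st.py;python3 look.py w20.png dish_mid:0.012
```

```text
jaw -36.3 tcp [0.4712 0.0166 0.1275] t 32.4 zaxis [-0.04  -0.041 -0.998] q [-0.096 -0.207  2.037 -0.045  1.347  0.547] dq [ 0.     0.009  0.002 -0.    -0.003  0.001] f [-0.1  0.   0. ] op 0.0852
jaw -36.3 tcp [0.4712 0.0166 0.1276] t 32.45 tilt 3.24
dish_mid 0.87 [260. 167. 334. 244.] [0.482 0.001 0.012]
dish_mid 0.72 [  0.  27.  82. 113.] [0.383 0.215 0.012]
dish_mid 0.45 [  2. 148.   3. 174.] [0.295 0.189 0.012]
```

View pics/w20.png

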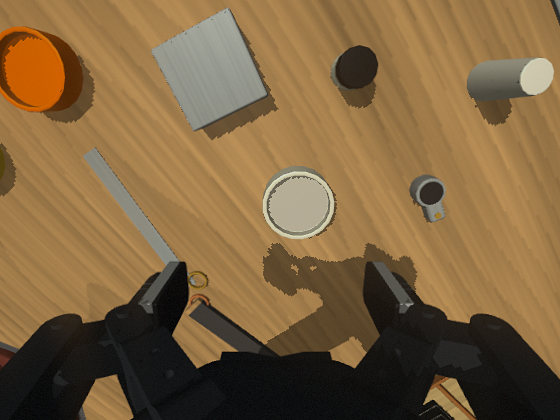

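```bash
python3 zoom.py w20.png 240 150 360 260 5; python3 pts.py 0.024 299,204.5; python3 pts.py 0.024 263,204 335,204;python3 pts.py 0.024 299,171 299,238
```

```text
[[0.4852, 0.0041]] mean [0.4852 0.0041]
0.0 0.0
[[0.4607, 0.0225], [0.5101, -0.0136]] mean [0.4854 0.0044]
0.0612 -36.1
0.0612 143.9
[[0.5017, 0.0278], [0.4673, -0.0217]] mean [0.4845 0.0031]
0.0603 -124.8
0.0603 55.2
```

View pics/z_w20.png

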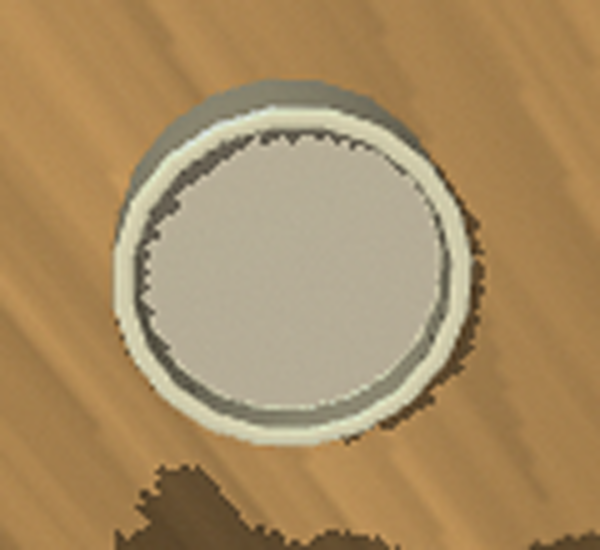

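>>> {"name": "step_arm", "arguments": {"moves": [[1,-0.06,0,0,0],[1,0,0,0,0],[1,0,0,0,0],[1,0.02,-0.003,-0.005,0],[1,0.02,-0.003,-0.005,0],[1,0.02,-0.003,-0.005,0],[1,0.014,-0.003,-0.005,0],[1,0,0,0,0],[1,0,0,0,0]]}}

```text
t: 33.78
tool_pos: [0.4927, 0.0029, 0.11]
tool_rot: [2.783, 1.407, -0.076]
contact_force: [-1.0, 0.4, 0.5]
opening: 0.0851
```

```bash
python3 st.py
```

```text
jaw -36.4 tcp [0.4927 0.0029 0.11  ] t 33.775 zaxis [-0.033 -0.041 -0.999] q [-0.12  -0.136  2.006 -0.047  1.3    0.528] dq [-0.     0.015 -0.016  0.    -0.002 -0.001] f [-1.   0.4  0.5] op 0.0851
```

>>> {"name": "step_arm", "arguments": {"moves": [[1,-0.004,0,-0.015,0],[1,-0.004,0,-0.02,0],[1,0,0,-0.02,0],[1,0,0,-0.02,0],[1,0,0,-0.01,0],[1,0,0,-0.003,0],[1,0,0,0,0]]}}

```text
t: 34.65
tool_pos: [0.4805, 0.0037, 0.0171]
tool_rot: [2.783, 1.409, -0.077]
contact_force: [0.5, 0.7, 0.9]
opening: 0.0854
```

```bash
python3 st.py;python3 look.py w21.png dish_mid:0.012
```

```text
jaw -36.3 tcp [0.4805 0.0037 0.0171] t 34.65 zaxis [-0.034 -0.041 -0.999] q [-0.121 -0.026  2.08  -0.05   1.117  0.535] dq [ 0.001 -0.002 -0.002 -0.003 -0.002  0.001] f [0.5 0.7 0.9] op 0.0854
jaw -36.3 tcp [0.4807 0.0037 0.0174] t 34.7 tilt 3.05
dish_mid 0.79 [220. 198. 344. 318.] [0.484 0.002 0.012]
```

View pics/w21.png

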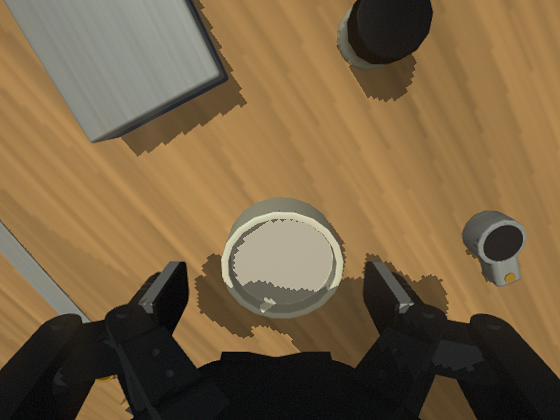

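>>> {"name": "step_arm", "arguments": {"moves": [[1,0.004,-0.001,-0.008,0],[1,0,0,-0.004,0],[1,0,0,0,0]]}}

```text
t: 35.12
tool_pos: [0.4865, 0.0024, 0.0061]
tool_rot: [2.782, 1.407, -0.072]
contact_force: [0.6, 0.3, -0.9]
opening: 0.0852
```

```bash
python3 st.py
```

```text
jaw -36.3 tcp [0.4865 0.0024 0.0061] t 35.125 zaxis [-0.031 -0.042 -0.999] q [-0.122  0.006  2.071 -0.051  1.091  0.536] dq [-0.002  0.002 -0.005 -0.001 -0.005  0.   ] f [ 0.6  0.3 -0.9] op 0.0852
```

Close gently, then lift a little and check.

>>> {"name": "step_arm", "arguments": {"moves": [[0.85,0,0,-0.002,0],[0.75,0,0,0,0],[0.6,0,0,0,0],[0.6,0,0,0,0],[0.6,0,0,0,0],[0.6,0,0,0.01,0],[0.6,0,0,0.01,0],[0.6,0,0,0,0]], "newtons": 50}}

```text
t: 36.12
tool_pos: [0.4865, 0.0025, 0.0255]
tool_rot: [2.782, 1.408, -0.072]
contact_force: [0.2, 0.6, -1.7]
opening: 0.0602
```

```bash
python3 st.py;python3 look.py w22.png dish_mid:0.03; python3 - <<'E'
from h import *
shot('side','s22.png')
E
python3 zoom.py s22.png 200 150 360 270 5
```

```text
jaw -36.3 tcp [0.4865 0.0025 0.0255] t 36.125 zaxis [-0.03  -0.041 -0.999] q [-0.122 -0.029  2.066 -0.05   1.13   0.534] dq [-0.001  0.004  0.011  0.     0.002  0.002] f [ 0.2  0.6 -1.7] op 0.0602
jaw -36.3 tcp [0.4861 0.0025 0.025 ] t 36.175 tilt 2.97
dish_mid 0.6 [211. 209. 340. 340.] [ 0.484 -0.     0.03 ]
```

View pics/w22.png

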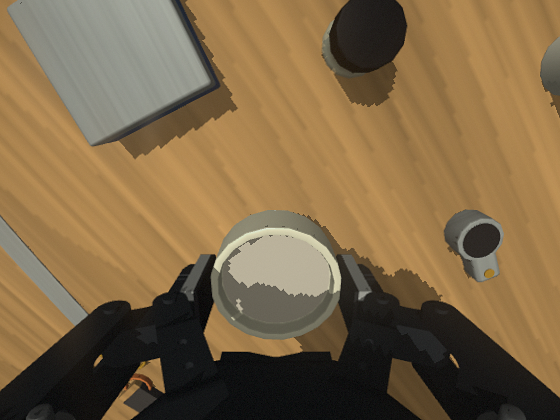

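View pics/z_s22.png

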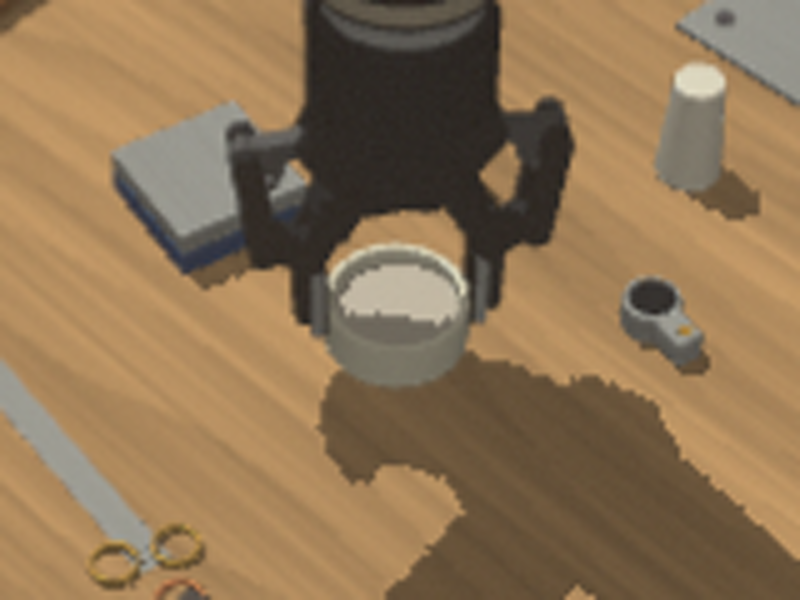

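>>> {"name": "step_arm", "arguments": {"moves": [[0.6,0,0,0.02,0],[0.6,0,-0.01,0.02,0],[0.6,0.004,-0.025,0.01,0],[0.6,0.006,-0.03,0,0],[0.6,0.006,-0.03,0,0],[0.6,0.006,-0.03,0,0],[0.6,0.006,-0.03,0,0],[0.6,0.006,-0.03,0,0],[0.6,0.006,-0.03,0,0],[0.6,0.006,-0.03,0,0],[0.6,0.006,-0.03,0,0],[0.6,0.004,-0.025,0,0],[0.6,0.002,-0.015,0,0],[0.6,0,0,0,0],[0.6,0,0,0,0]]}}

```text
t: 38.15
tool_pos: [0.5392, -0.3195, 0.0676]
tool_rot: [2.791, 1.416, -0.087]
contact_force: [-0.1, -0.1, -1.2]
opening: 0.0597
```

```bash
python3 st.py;python3 look.py w23.png
```

```text
jaw -36.2 tcp [ 0.5392 -0.3195  0.0676] t 38.15 zaxis [-0.045 -0.034 -0.998] q [-0.629  0.22   1.716 -0.058  1.222  0.023] dq [-0.     0.002  0.002  0.001 -0.001  0.001] f [-0.1 -0.1 -1.2] op 0.0597
jaw -36.2 tcp [ 0.5392 -0.3195  0.0677] t 38.2 tilt 3.25
```

View pics/w23.png

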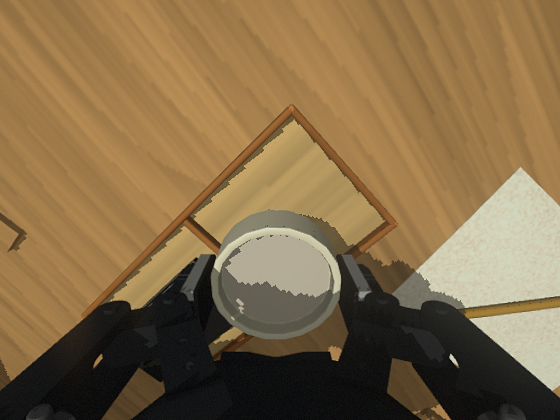

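```bash
python3 pts.py 0.013 293,104 397,224 ; python3 pts.py 0.013 188,217
```

```text
[[0.5937, -0.2611], [0.6067, -0.368]] mean [ 0.6002 -0.3145]
0.1078 -83.0
0.1078 97.0
[[0.4921, -0.2785]] mean [ 0.4921 -0.2785]
0.0 0.0
```

>>> {"name": "step_arm", "arguments": {"moves": [[0.6,0.004,-0.002,-0.012,0],[0.6,0.003,-0.001,-0.015,0],[0.6,0,0,-0.012,0],[0.6,0,0,-0.006,0],[0.6,0,0,0,0],[0.6,0,0,0,0]]}}

```text
t: 39.05
tool_pos: [0.5462, -0.3209, 0.0184]
tool_rot: [2.791, 1.419, -0.089]
contact_force: [1.3, -0.4, -1.1]
opening: 0.0599
```

```bash
python3 st.py
```

```text
jaw -36.1 tcp [ 0.5462 -0.3209  0.0184] t 39.05 zaxis [-0.046 -0.033 -0.998] q [-0.624  0.3    1.714 -0.06   1.146  0.031] dq [-0.001  0.004  0.001 -0.001 -0.001 -0.001] f [ 1.3 -0.4 -1.1] op 0.0599
```

>>> {"name": "step_arm", "arguments": {"moves": [[0.6,0,0,-0.005,0],[0.6,0,0,-0.002,0],[0.6,0,0,0,0]]}}

```text
t: 39.42
tool_pos: [0.5468, -0.3215, 0.0121]
tool_rot: [2.79, 1.418, -0.087]
contact_force: [0.7, 0.2, -1.4]
opening: 0.06
```

```bash
python3 st.py
```

```text
jaw -36.1 tcp [ 0.5468 -0.3215  0.0121] t 39.425 zaxis [-0.045 -0.035 -0.998] q [-0.625  0.309  1.715 -0.06   1.134  0.031] dq [-0.001 -0.001 -0.    -0.002 -0.002  0.001] f [ 0.7  0.2 -1.4] op 0.06
```

>>> {"name": "step_arm", "arguments": {"moves": [[0.6,0,0,-0.002,0],[0.6,0,0,0,0]]}}

```text
t: 39.67
tool_pos: [0.547, -0.3216, 0.0103]
tool_rot: [2.789, 1.418, -0.087]
contact_force: [-0.4, -0.0, -0.9]
opening: 0.0598
```

```bash
python3 st.py
```

```text
jaw -36.1 tcp [ 0.547  -0.3216  0.0103] t 39.675 zaxis [-0.044 -0.035 -0.998] q [-0.625  0.312  1.715 -0.06   1.131  0.032] dq [ 0.001 -0.003 -0.003  0.001  0.001  0.001] f [-0.4 -0.  -0.9] op 0.0598
```

>>> {"name": "step_arm", "arguments": {"moves": [[0.6,0,0,-0.001,0],[0.78,0,0,0,0],[0.85,0,0,0,0],[0.85,0,0,0,0],[0.85,0,0,0.015,0],[0.85,0,0,0.02,0],[0.85,0,0,0.03,0],[0.85,0,0,0.03,0],[0.85,0,0,0.03,0],[0.85,0,0,0,0],[0.85,0,0,0,0]]}}

```text
t: 41.05
tool_pos: [0.5488, -0.3229, 0.1482]
tool_rot: [2.782, 1.414, -0.08]
contact_force: [0.5, -0.3, 0.1]
opening: 0.0725
```

```bash
python3 st.py;python3 look.py w24.png dish_mid:0.017
```

```text
jaw -36.1 tcp [ 0.5488 -0.3229  0.1482] t 41.05 zaxis [-0.036 -0.041 -0.999] q [-0.625  0.15   1.651 -0.056  1.347  0.018] dq [-0.    -0.019 -0.019 -0.002  0.002 -0.001] f [ 0.5 -0.3  0.1] op 0.0725
jaw -36.1 tcp [ 0.5491 -0.3231  0.1484] t 41.1 tilt 3.13
dish_mid 0.57 [240. 160. 308. 230.] [ 0.546 -0.323  0.017]
```

View pics/w24.png

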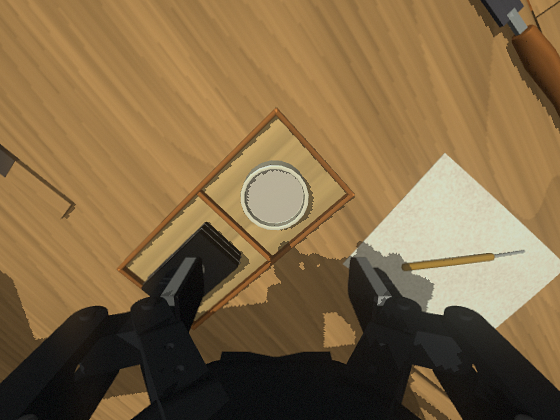

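```bash
python3 zoom.py w24.png 220 140 330 250 5; python3 pts.py 0.029 276,197.5
```

```text
[[0.548, -0.3228]] mean [ 0.548  -0.3228]
0.0 0.0
```

>>> {"name": "step_arm", "arguments": {"moves": [[0.6,0.0,0.02,0,0],[0.5,0.0,0.04,0,0],[0.5,0.0,0.045,0,0],[0.5,0.0,0.045,0,0],[0.5,0.01,0.045,0,0],[0.5,0.01,0.045,0,0],[0.5,0.02,0.035,0,0],[0.5,0.02,0.02,0,0],[0.5,0.02,0.01,0,0],[0.5,0.01,0,0,0],[0.5,0,0,0,0],[0.5,0,0,0,0]]}}

```text
t: 42.7
tool_pos: [0.6291, 0.005, 0.1348]
tool_rot: [2.795, 1.429, -0.104]
contact_force: [0.3, 0.3, -1.0]
opening: 0.0425
```

```bash
python3 st.py;python3 look.py w25.png cone_mid:0.028
```

```text
jaw -35.9 tcp [0.6291 0.005  0.1348] t 42.7 zaxis [-0.059 -0.031 -0.998] q [-0.094  0.175  1.647 -0.037  1.375  0.54 ] dq [-0.004 -0.     0.003 -0.002  0.002 -0.   ] f [ 0.3  0.3 -1. ] op 0.0425
jaw -35.9 tcp [0.629  0.0049 0.1348] t 42.75 tilt 3.79
cone_mid 0.92 [306. 160. 349. 210.] [ 0.67  -0.007  0.028]
```

View pics/w25.png

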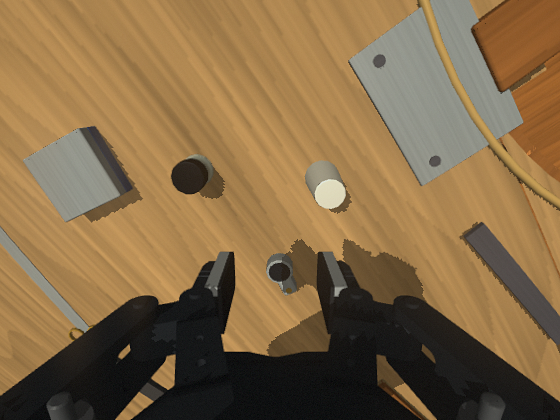

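View pics/z_w24.png

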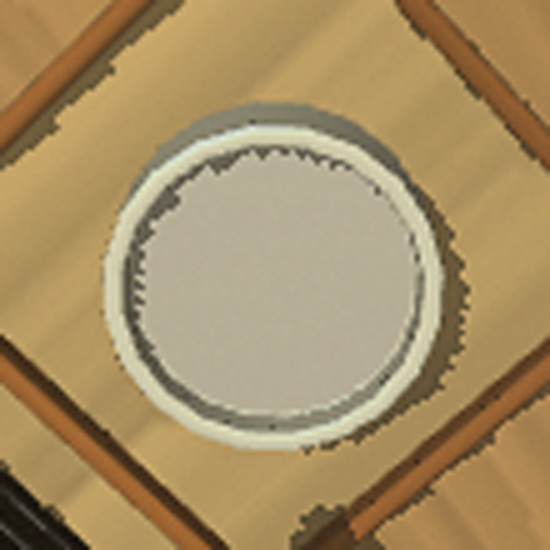

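```bash
python3 zoom.py w25.png 290 150 370 220 8; python3 pts.py 0.056 330,194; python3 pts.py 0.056 314,194 346,194
```

```text
[[0.6687, -0.0053]] mean [ 0.6687 -0.0053]
0.0 0.0
[[0.6589, 0.0017], [0.6784, -0.0122]] mean [ 0.6687 -0.0053]
0.024 -35.4
0.024 144.6
```

>>> {"name": "step_arm", "arguments": {"moves": [[0.5,-0.06,0,0,0],[0.5,0,0,0,0],[0.5,0,0,0,0],[0.5,-0.06,0,0,0],[0.5,0,0,0,0],[0.5,0,0,0,0],[0.5,0.02,-0.001,0,0],[0.5,0.02,-0.001,0,0],[0.5,0.02,-0.001,0,0],[0.5,0.02,-0.001,0,0],[0.5,0.02,-0.001,0,0],[0.5,0.02,-0.001,0,0],[0.5,0.02,0,0,0],[0.5,0,0,0,0],[0.5,0,0,0,0]]}}

```text
t: 44.78
tool_pos: [0.6719, -0.0048, 0.1437]
tool_rot: [2.788, 1.42, -0.076]
contact_force: [0.2, -0.1, -0.3]
opening: 0.0425
```

```bash
python3 st.py;python3 look.py w26.png cone_mid:0.028;python3 zoom.py w26.png 220 150 340 270 5
```

```text
jaw -36.0 tcp [ 0.6719 -0.0048  0.1437] t 44.775 zaxis [-0.038 -0.033 -0.999] q [-0.103  0.249  1.545 -0.037  1.382  0.534] dq [ 0.002  0.017 -0.028  0.001 -0.     0.001] f [ 0.2 -0.1 -0.3] op 0.0425
jaw -36.0 tcp [ 0.6718 -0.0048  0.1437] t 44.825 tilt 2.87
cone_mid 0.64 [260. 175. 292. 230.] [ 0.669 -0.006  0.028]
```

View pics/w26.png

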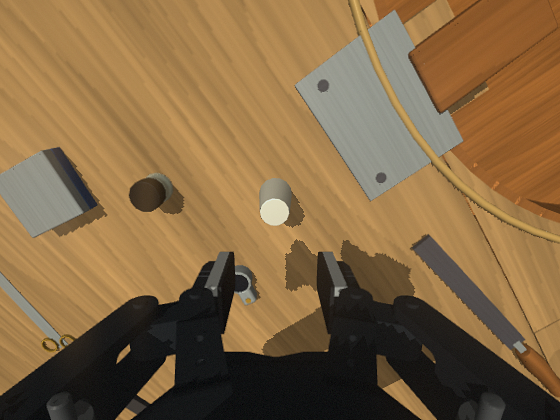

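View pics/z_w26.png

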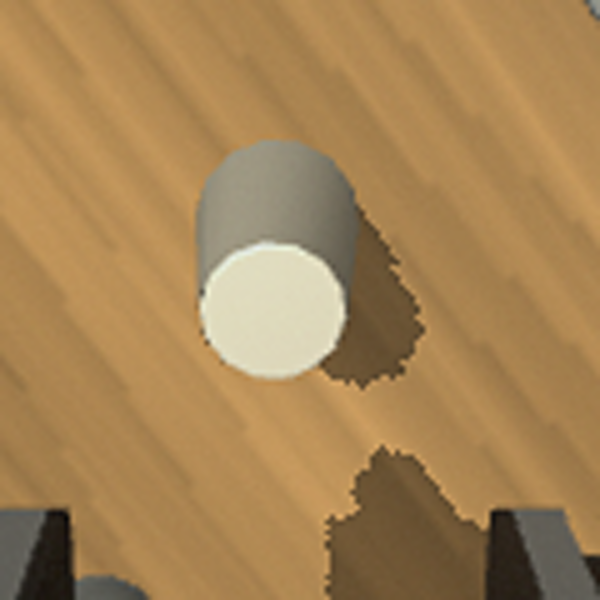

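```bash
python3 pts.py 0.056 274.6,212
```

```text
[[0.6687, -0.0053]] mean [ 0.6687 -0.0053]
0.0 0.0
```

>>> {"name": "step_arm", "arguments": {"moves": [[0.5,-0.004,-0.001,-0.012,0],[0.5,0,0,-0.015,0],[0.5,0,0,-0.015,0],[0.5,0,0,-0.015,0],[0.5,0,0,-0.01,0],[0.5,0,0,0,0],[0.5,0,0,0,0]]}}

```text
t: 45.8
tool_pos: [0.6641, -0.0055, 0.0697]
tool_rot: [2.79, 1.421, -0.082]
contact_force: [-0.2, -0.4, 0.3]
opening: 0.0427
```

```bash
python3 st.py;python3 look.py w27.png cone_mid:0.028
```

```text
jaw -36.0 tcp [ 0.6641 -0.0055  0.0697] t 45.8 zaxis [-0.043 -0.032 -0.999] q [-0.105  0.309  1.605 -0.038  1.267  0.536] dq [ 0.001  0.004  0.003  0.001 -0.001 -0.001] f [-0.2 -0.4  0.3] op 0.0427
jaw -36.0 tcp [ 0.6641 -0.0055  0.0697] t 45.85 tilt 3.06
cone_mid 0.77 [261. 196. 305. 267.] [ 0.667 -0.007  0.028]
```

View pics/w27.png

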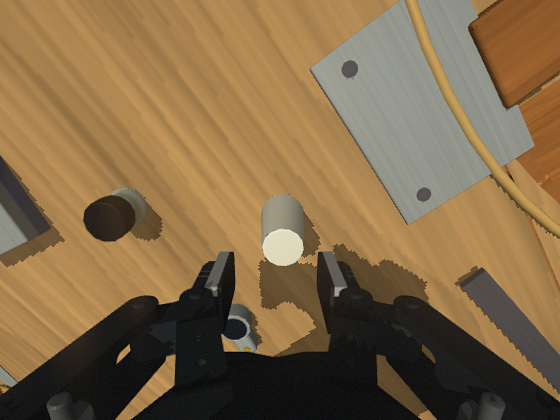

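```bash
python3 pts.py 0.056 283,246.5
```

```text
[[0.6691, -0.0048]] mean [ 0.6691 -0.0048]
0.0 0.0
```

>>> {"name": "step_arm", "arguments": {"moves": [[0.5,0.004,-0.001,0,0],[0.5,0,0,0,0],[0.5,0,0,-0.012,0],[0.5,0,0,-0.012,0],[0.5,0,0,-0.012,0],[0.5,0,0,-0.006,0],[0.5,0,0,0,0],[0.5,0,0,0,0]]}}

```text
t: 46.95
tool_pos: [0.6683, -0.0066, 0.0249]
tool_rot: [2.79, 1.421, -0.082]
contact_force: [-0.5, -0.1, -0.1]
opening: 0.0425
```

```bash
python3 st.py;python3 look.py w28.png cone_mid:0.028
```

```text
jaw -36.1 tcp [ 0.6683 -0.0066  0.0249] t 46.95 zaxis [-0.042 -0.032 -0.999] q [-0.106  0.372  1.609 -0.039  1.199  0.538] dq [ 0.001  0.002  0.    -0.002 -0.    -0.001] f [-0.5 -0.1 -0.1] op 0.0425
jaw -36.1 tcp [ 0.6683 -0.0066  0.025 ] t 47.0 tilt 3.04
cone_mid 0.78 [245. 218. 305. 322.] [ 0.667 -0.008  0.028]
```

View pics/w28.png

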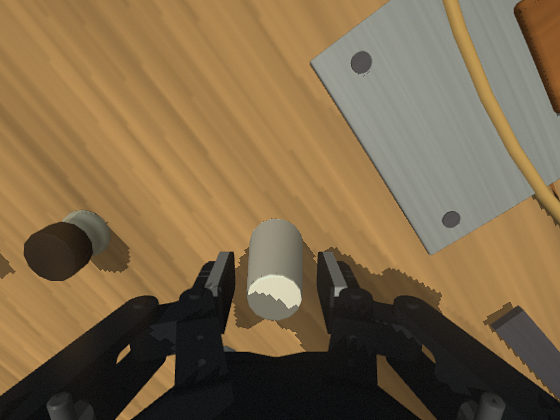

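>>> {"name": "step_arm", "arguments": {"moves": [[0.5,0,0.001,-0.008,0],[0.5,0,0,-0.003,0],[0.5,0,0,0,0],[0.4,0,0,0,0],[0.2,0,0,0,0],[0.2,0,0,0,0],[0.2,0,0,0,0]], "newtons": 40}}

```text
t: 47.92
tool_pos: [0.6692, -0.0055, 0.0145]
tool_rot: [2.789, 1.42, -0.079]
contact_force: [0.4, -0.3, 0.4]
opening: 0.0276
```

```bash
python3 st.py
```

```text
jaw -36.0 tcp [ 0.6692 -0.0055  0.0145] t 47.925 zaxis [-0.04  -0.032 -0.999] q [-0.104  0.386  1.611 -0.039  1.181  0.54 ] dq [-0.001  0.001  0.001  0.    -0.003 -0.   ] f [ 0.4 -0.3  0.4] op 0.0276
```

>>> {"name": "step_arm", "arguments": {"moves": [[0.2,0,0,0.01,0],[0.2,0,0,0.01,0],[0.2,0,0,0,0]]}}

```text
t: 48.3
tool_pos: [0.6695, -0.0056, 0.0364]
tool_rot: [2.789, 1.42, -0.078]
contact_force: [-0.4, -1.1, -1.5]
opening: 0.0274
```

```bash
python3 st.py;python3 look.py w29.png; python3 - <<'E'
from h import *
shot('side','s29.png')
E
python3 zoom.py s29.png 270 110 400 210 6
```

```text
jaw -36.0 tcp [ 0.6695 -0.0056  0.0364] t 48.3 zaxis [-0.039 -0.032 -0.999] q [-0.104  0.358  1.605 -0.039  1.214  0.539] dq [ 0.001  0.004  0.007  0.001  0.002 -0.001] f [-0.4 -1.1 -1.5] op 0.0274
jaw -36.0 tcp [ 0.6691 -0.0056  0.0358] t 48.35 tilt 2.95
```

View pics/w29.png

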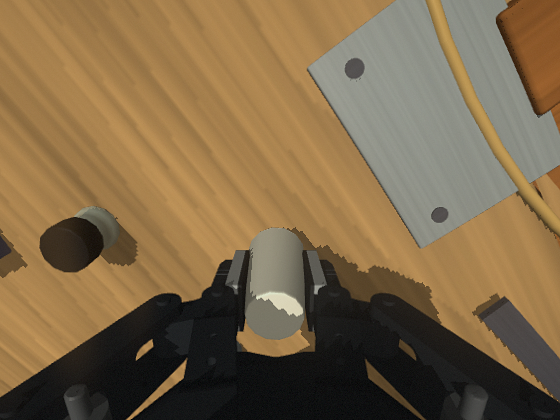

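View pics/z_s29.png

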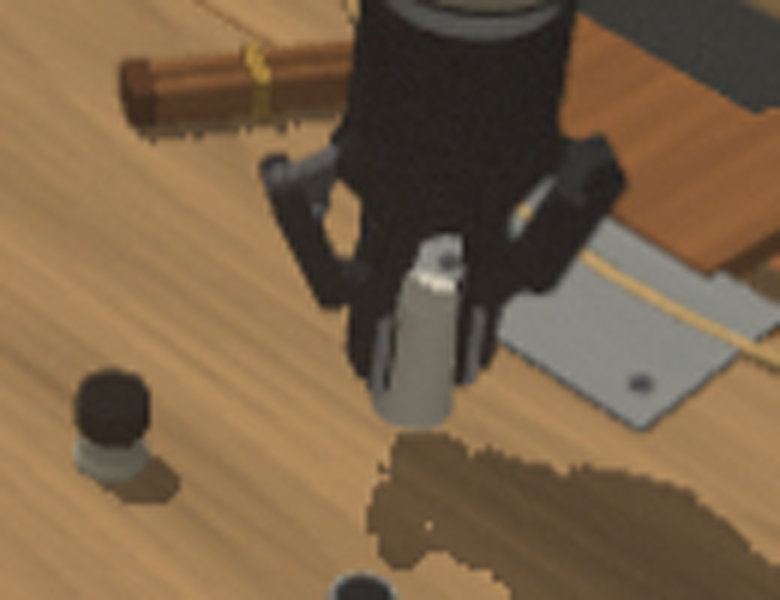

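>>> {"name": "step_arm", "arguments": {"moves": [[0.2,0,0,0.02,0],[0.2,-0.005,-0.015,0.02,0],[0.2,-0.012,-0.028,0.01,0],[0.2,-0.012,-0.03,0,0],[0.2,-0.012,-0.03,0,0],[0.2,-0.012,-0.03,0,0],[0.2,-0.012,-0.03,0,0],[0.2,-0.012,-0.03,0,0],[0.2,-0.012,-0.03,0,0],[0.2,-0.012,-0.03,0,0],[0.2,-0.012,-0.03,0,0],[0.2,-0.008,-0.02,0,0],[0.2,-0.004,-0.01,0,0],[0.2,0,0,0,0],[0.2,0,0,0,0]]}}

```text
t: 50.28
tool_pos: [0.5395, -0.339, 0.1092]
tool_rot: [2.775, 1.407, -0.063]
contact_force: [0.0, 0.2, -1.0]
opening: 0.0271
```

```bash
python3 st.py;python3 look.py w30.png
```

```text
jaw -36.2 tcp [ 0.5395 -0.339   0.1092] t 50.275 zaxis [-0.023 -0.045 -0.999] q [-0.656  0.179  1.687 -0.052  1.266 -0.008] dq [ 0.001 -0.002  0.001  0.003  0.002 -0.001] f [ 0.   0.2 -1. ] op 0.0271
jaw -36.2 tcp [ 0.5395 -0.3389  0.1092] t 50.325 tilt 2.88
```

View pics/w30.png

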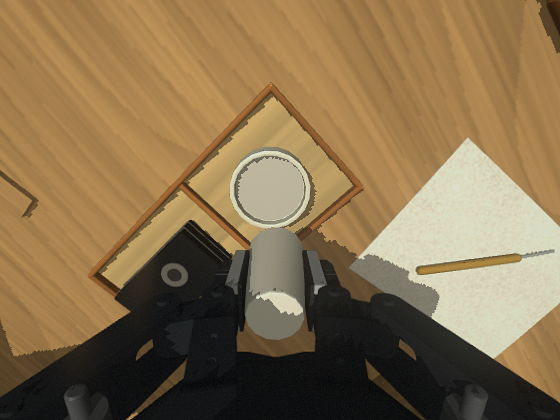

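```bash
python3 zoom.py w30.png 215 140 335 240 6; python3 pts.py 0.029 271,189.5; python3 pts.py 0.151 274.5,312
```

```text
[[0.5477, -0.3222]] mean [ 0.5477 -0.3222]
0.0 0.0
[[0.5399, -0.3365]] mean [ 0.5399 -0.3365]
0.0 0.0
```

View pics/z_w30.png

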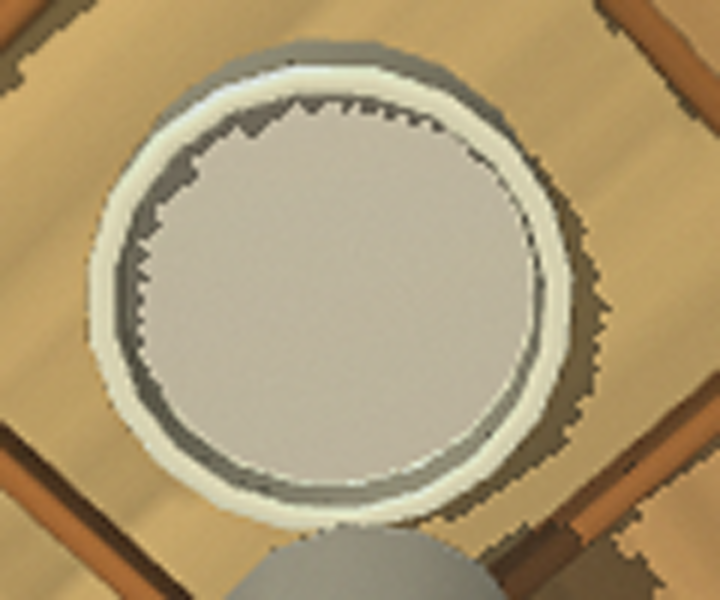

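>>> {"name": "step_arm", "arguments": {"moves": [[0.2,0.008,0.016,0,0],[0.2,0,0,0,0],[0.2,0,0,-0.012,0],[0.2,0,0,-0.012,0],[0.2,0,0,-0.01,0],[0.2,0,0,0,0],[0.2,0,0,0,0]]}}

```text
t: 51.3
tool_pos: [0.5477, -0.3197, 0.0707]
tool_rot: [2.776, 1.411, -0.066]
contact_force: [-0.6, 0.0, 0.6]
opening: 0.0275
```

```bash
python3 st.py;python3 look.py w31.png
```

```text
jaw -36.1 tcp [ 0.5477 -0.3197  0.0707] t 51.3 zaxis [-0.025 -0.043 -0.999] q [-0.624  0.22   1.711 -0.053  1.207  0.025] dq [-0.002  0.009  0.007 -0.    -0.002  0.001] f [-0.6  0.   0.6] op 0.0275
jaw -36.1 tcp [ 0.5476 -0.3197  0.0707] t 51.35 tilt 2.85
```

View pics/w31.png

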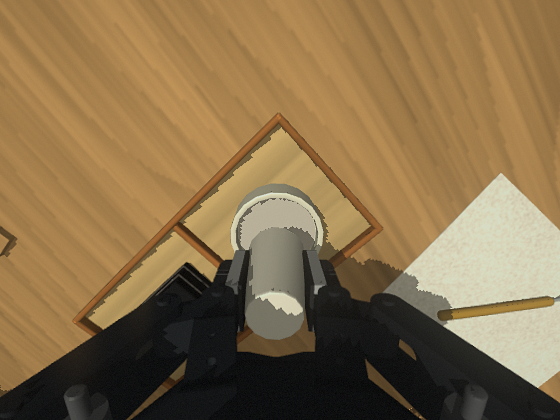

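>>> {"name": "step_arm", "arguments": {"moves": [[0.2,0,-0.002,-0.01,0],[0.2,0,0,-0.01,0],[0.2,0,0,-0.006,0],[0.2,0,0,0,0],[0.2,0,0,0,0]]}}

```text
t: 51.98
tool_pos: [0.5478, -0.3222, 0.0433]
tool_rot: [2.776, 1.411, -0.065]
contact_force: [0.2, 0.4, -0.4]
opening: 0.0273
```

```bash
python3 st.py;python3 look.py w32.png;  python3 - <<'E'
from h import *
shot('side','s32.png')
E
python3 zoom.py s32.png 340 250 480 370 5
```

```text
jaw -36.1 tcp [ 0.5478 -0.3222  0.0433] t 51.975 zaxis [-0.025 -0.043 -0.999] q [-0.627  0.257  1.719 -0.054  1.162  0.025] dq [-0.     0.004  0.001  0.    -0.001 -0.001] f [ 0.2  0.4 -0.4] op 0.0273
jaw -36.1 tcp [ 0.5478 -0.3221  0.0433] t 52.025 tilt 2.85
```

View pics/w32.png

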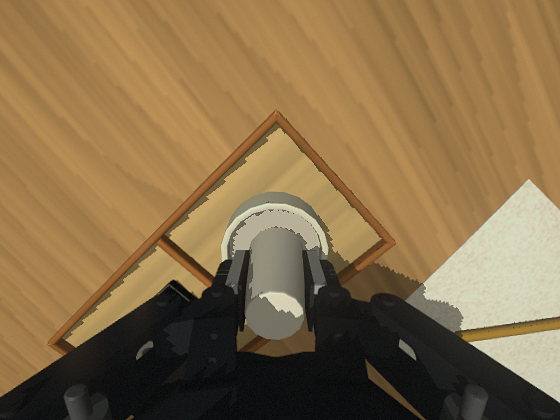

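View pics/z_s32.png

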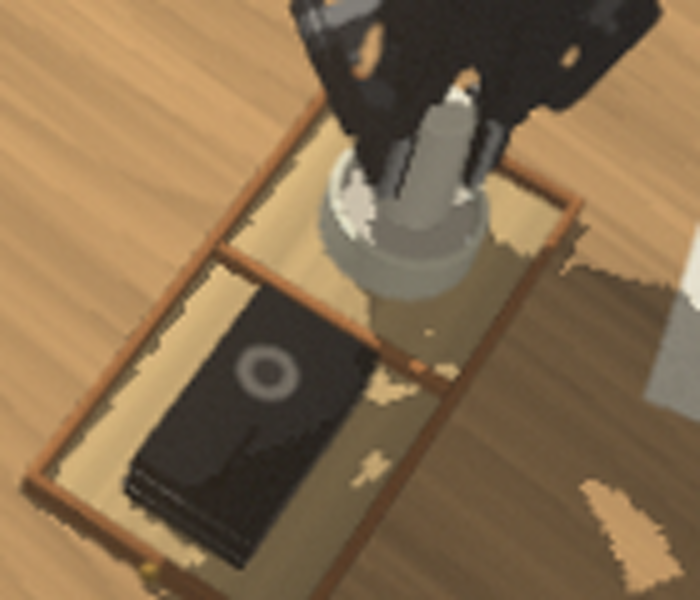

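>>> {"name": "step_arm", "arguments": {"moves": [[0.2,0,0,-0.005,0],[0.2,0,0,-0.001,0],[0.2,0,0,0,0]]}}

```text
t: 52.45
tool_pos: [0.5482, -0.3224, 0.0376]
tool_rot: [2.775, 1.41, -0.064]
contact_force: [0.6, 0.4, -1.1]
opening: 0.0272
```

```bash
python3 st.py
```

```text
jaw -36.1 tcp [ 0.5482 -0.3224  0.0376] t 52.45 zaxis [-0.024 -0.044 -0.999] q [-0.627  0.264  1.72  -0.054  1.151  0.026] dq [-0.001  0.002  0.003 -0.001  0.    -0.001] f [ 0.6  0.4 -1.1] op 0.0272
```

>>> {"name": "step_arm", "arguments": {"moves": [[0.2,0,0,-0.0015,0],[0.2,0,0,0,0]]}}

```text
t: 52.7
tool_pos: [0.5482, -0.3224, 0.0361]
tool_rot: [2.775, 1.41, -0.064]
contact_force: [0.3, -0.2, -1.0]
opening: 0.0273
```

```bash
python3 st.py
```

```text
jaw -36.1 tcp [ 0.5482 -0.3224  0.0361] t 52.7 zaxis [-0.024 -0.044 -0.999] q [-0.627  0.266  1.721 -0.054  1.149  0.026] dq [-0.001 -0.002 -0.004  0.001 -0.001  0.001] f [ 0.3 -0.2 -1. ] op 0.0273
```

>>> {"name": "step_arm", "arguments": {"moves": [[0.2,0,0,-0.0008,0],[0.2,0,0,0,0],[0.35,0,0,0,0],[0.45,0,0,0,0],[0.5,0,0,0,0],[0.5,0,0,0,0]]}}

```text
t: 53.45
tool_pos: [0.5487, -0.3227, 0.0359]
tool_rot: [2.774, 1.41, -0.063]
contact_force: [1.4, 0.6, 0.3]
opening: 0.0427
```

```bash
python3 st.py;python3 look.py w33.png;  python3 - <<'E'
from h import *
shot('side','s33.png')
E
python3 zoom.py s33.png 340 250 480 370 5
```

```text
jaw -36.1 tcp [ 0.5487 -0.3227  0.0359] t 53.45 zaxis [-0.023 -0.045 -0.999] q [-0.627  0.267  1.72  -0.054  1.147  0.026] dq [-0.001 -0.001 -0.    -0.001  0.001 -0.001] f [1.4 0.6 0.3] op 0.0427
jaw -36.1 tcp [ 0.5487 -0.3227  0.0359] t 53.5 tilt 2.87
```

View pics/w33.png

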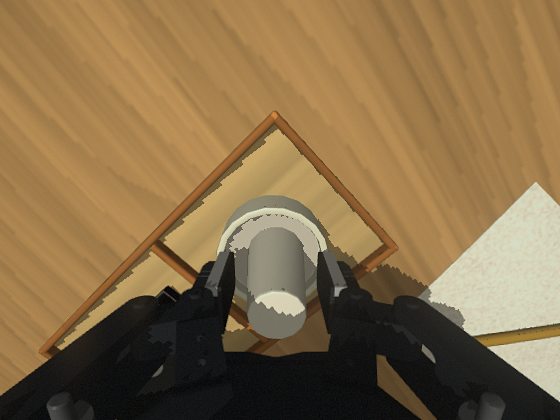

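View pics/z_s33.png

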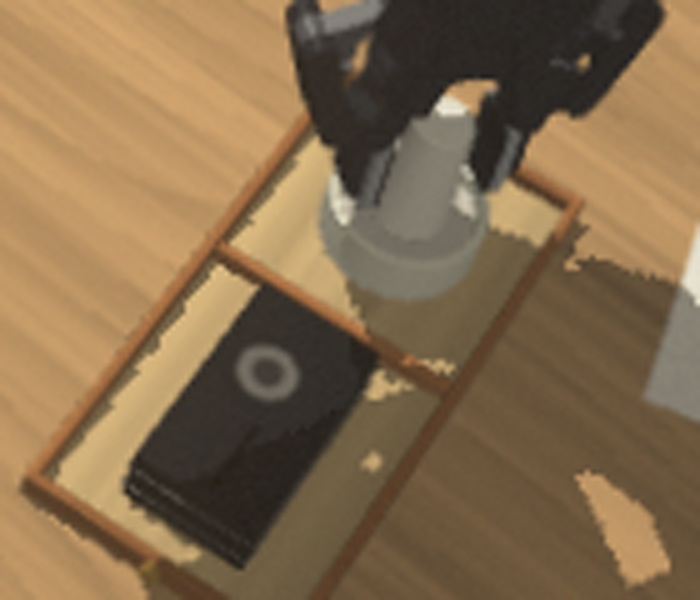

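Released, and the cone is standing. Rise slowly and straight up.

>>> {"name": "step_arm", "arguments": {"moves": [[0.5,0,0,0.01,0],[0.5,0,0,0.015,0],[0.5,0,0,0.015,0],[0.5,0,0,0.015,0],[0.5,0,0,0.02,0],[0.5,0,0,0.02,0],[0.5,0,0,0.02,0],[0.5,0,0,0.02,0],[0.5,0,0,0,0],[0.5,0,0,0,0]]}}

```text
t: 54.8
tool_pos: [0.5496, -0.3234, 0.1839]
tool_rot: [2.77, 1.408, -0.059]
contact_force: [0.8, 0.3, -0.2]
opening: 0.0428
```

```bash
python3 st.py;python3 look.py w34.png cone_mid:0.049 dish_mid:0.017 charcoal_mid:0.02
```

```text
jaw -36.1 tcp [ 0.5496 -0.3234  0.1839] t 54.8 zaxis [-0.019 -0.048 -0.999] q [-0.627  0.11   1.633 -0.05   1.386  0.013] dq [ 0.001 -0.007 -0.011 -0.002  0.004  0.   ] f [ 0.8  0.3 -0.2] op 0.0428
jaw -36.1 tcp [ 0.5497 -0.3234  0.1839] t 54.85 tilt 2.94
cone_mid 0.62 [259. 171. 288. 219.] [ 0.548 -0.325  0.049]
dish_mid 0.65 [241. 154. 301. 217.] [ 0.546 -0.323  0.017]
charcoal_mid 0.93 [152. 211. 243. 295.] [ 0.433 -0.336  0.02 ]
```

View pics/w34.png

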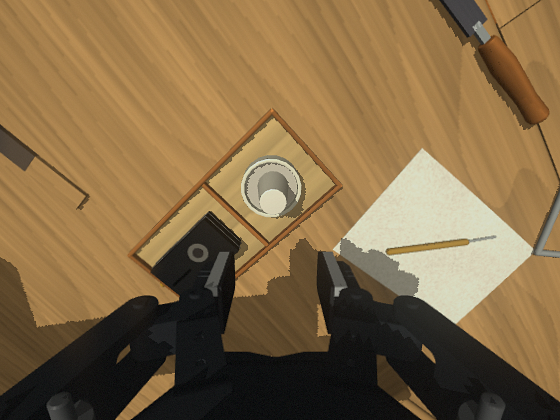

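```bash
python3 pts.py 0.077 273,202; python3 - <<'E'
from h import *
im=shot('top','t35.png');im2=shot('side','s35.png')
Z=dict(charcoal_mid=.02,dish_mid=.017,cone_mid=.049,doming_block_mid=.028,punch_mid=.012,bench_block=.0125,loupe=.008,gem_jar=.017)
for n,i in (('top',im),('side',im2)):
  for q,z in Z.items():
    for d in ctrl.spot_in(i,q)[:2]:
        b=d['bbox'];print(n,q,round(d['p'],2),np.round(at(i,(b[0]+b[2])/2,(b[1]+b[3])/2,z),3)[:2])
E
python3 zoom.py s35.png 110 110 470 400 2; python3 zoom.py t35.png 90 100 450 340 2.2
```

```text
[[0.5485, -0.3227]] mean [ 0.5485 -0.3227]
0.0 0.0
top dish_mid 0.8 [0.263 0.214]
top dish_mid 0.8 [0.382 0.215]
top doming_block_mid 0.72 [0.446 0.348]
top punch_mid 0.5 [0.532 0.355]
top bench_block 0.74 [0.492 0.127]
top bench_block 0.49 [ 0.555 -0.306]
top loupe 0.55 [ 0.585 -0.065]
side charcoal_mid 0.64 [ 0.429 -0.341]
side dish_mid 0.84 [ 0.546 -0.326]
side dish_mid 0.84 [0.378 0.201]
side cone_mid 0.96 [ 0.546 -0.324]
side doming_block_mid 0.79 [0.448 0.346]
side punch_mid 0.57 [0.521 0.348]
side bench_block 0.96 [0.493 0.127]
side loupe 0.47 [ 0.585 -0.067]
side gem_jar 0.76 [0.582 0.067]
side gem_jar 0.64 [0.518 0.346]
```

View pics/z_s35.png

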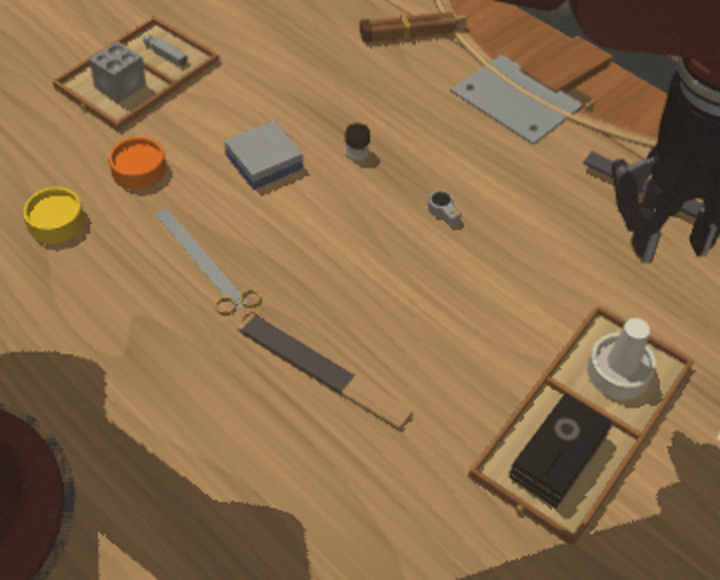

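View pics/z_t35.png

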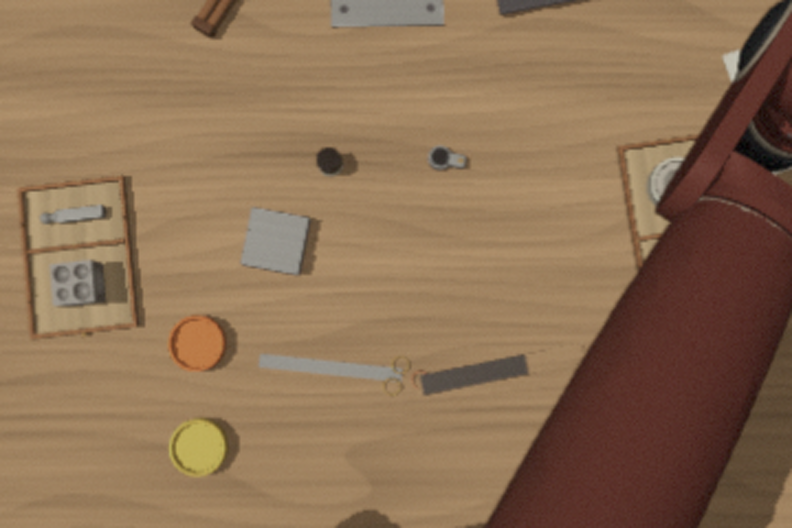

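Everything is in place and the bench block, loupe and gem jar haven't moved. Handing in.

```bash
python3 - <<'E'
from h import *
print(ctrl.finish_job())
E
```

```text
the job is handed in; nothing more can be done
None
```

Both trays are made up, and I handed the job in at about 55 s of the 128 s allowed. `finish_job` gives no verdict, so the result rests on my own checks below.

- **Short tray:** the doming block is in the wide bay, about 4 mm from its centre. The punch lies flat in the narrow bay, within about 10 mm of its centre.
- **Long tray:** the charcoal lies flat in the longer bay, about 2 mm from its centre in the wrist view. The dish sits in the square bay, about 2 mm from its centre. The cone stands upright in the dish's hollow, with its axis about 2 mm from the dish's.
- **Left alone:** the bench block, loupe and gem jar stayed within about 5 mm of where the first pictures had them, roughly the detection noise. The orange and yellow dishes were not touched.

**Disagreements:**
- The top and side cameras differed by about 11 mm on the punch's x position. The close wrist view put it near the bay centre, and every reading was within tolerance.
- The arm hid most of the long tray from the top camera in the last picture, and one wrong bench-block detection appeared there. That tray was checked with the side and wrist cameras only.
- The tool leaned about 3° through much of the run because small tilts built up between moves. The parts still look flat in the pictures, but I did not measure their tilt.

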